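Snap the clip-on inspection lamp onto its hanger loop

TASK

Take the clip-on inspection lamp out of its charging dock and snap its hook onto the loop of the hanger stand: press the sprung gate against the loop's front bar and work the bar in past the gate without forcing anything, until the gate springs shut behind it. Then let go, so that the lamp hangs freely and still from the front bar with its head down. Leave the other things on the bench where they are.

Things in the scene. Friction and masses are not known exactly. Their poses are not given: they have to be found in the camera images.
- lamp_center (a point): Centre of the lamp's black oblong body, 112 long (x) x 26 wide (y) x 24 mm high (z); grasp it across the 26 mm. +x: towards the hook's bowl; -x: the round metal head with the lens; +z: away from the hook, up at the start, 58 mm above the bench. Below it, in its x-z plane, hangs a D-shaped snap hook of 7 mm steel bar. Weight 0.1 to 0.25 kg, centre of mass within 8 mm of here.
- lamp_hinge (a point): Hinge of the hook's gate, at x -8, z -39 mm from lamp_center (same axes), on a short leg under the body. The gate is a straight 5 mm bar from here along +x to its free tip at x +32, z -39 mm, which closes against the nose.
- lamp_nose (a point): Blunt end face of the hook's fixed nose, 7 mm thick, at x +33, z -39 mm from lamp_center (same axes). From here the bar runs along +x at that height to x +45, then round the bowl (inner face x +52) up to the body, whose underside is at z -12: 23 mm of space between nose and body.
- lamp_bowl (a point): Where an eye's bar lies once it is in the bowl of the hook: x +45, z -29 mm from lamp_center, same axes. To get here the bar pushes the gate in until its centre is 8 mm or more above the nose's centre line, then passes over the nose; once beyond x +32 it is off the gate, which swings shut below it.
- gate (a joint): Angle of the spring gate: 0 shut, grows as pressed in (to +z), hard stop at 0.56 rad; never opens outwards. 31 mm from the hinge it takes 4 N to start and 9 to 11 N near the stop; over 22 N strains it. A bar pressing 27 to 34 mm from the hinge gets above the nose before the stop (11 mm above its centre line at 31 mm); nearer the hinge it does not. Straight pressing only runs onto the stop.
- dock: Grey charging dock, fixed: foot plate 135 x 80 x 10 mm and on it two slotted supports, one under each end of the lamp's body, 24 mm wide, 46 mm high, slot 12 mm wide and 36 mm deep, end lips 8 mm higher. The body sits on them, the hook in the slot, and lifts straight up. Origin: middle of the foot plate, on the bench; x along the slot, as the lamp's x.
- stand: Hanger stand, fixed: foot plate, telescopic post and a rigid level loop of 8 mm steel bar, open 56 mm wide and 54 mm deep. Origin on the bench exactly below the middle of the loop's front bar; y along that bar (straight for 48 mm), +x from it towards the post. The post is set by hand: bar centre 140 to 205 mm above the bench, not measured: feel or look for it. Over 40 N forces it.
- post_top (a point): Top of the post's fixed tube and clamp collar, 70 mm behind the front bar (stand's +x), 126 mm above the bench. Above it stand the rod and the loop's head, 23 mm thick, reaching 9 mm above the bar's centre line. Nothing stands above the bar.
- tray: White parts tray 200 x 110 x 22 mm, fixed, between the dock and the stand; origin at the centre of its underside.
- ring0: moulded pale ring with three stub knobs, about 80 mm overall and 10 mm thick, lying flat; origin at the centre of its underside. In the tray.
- ring1: moulded pale ring with three stub knobs, about 80 mm overall and 10 mm thick, lying flat; origin at the centre of its underside. In the tray.
- ring2: moulded pale ring with three stub knobs, about 80 mm overall and 10 mm thick, lying flat; origin at the centre of its underside. On the bench at the back.
- pen: Ball pen 138 mm long, 10 mm thick, lying along its x; origin under its middle, on the bench.
- gauge: Plug gauge, lying along its x, 92 mm long, 22 mm thick; origin under its middle.
- jar: White screw-top jar, 60 mm across, 75 mm high; origin at the centre of its underside.
- bottle: Clear bottle with a blue cap, 72 mm across, 200 mm high; origin at the centre of its underside.

How it is judged:
By the outcome, as a careful person would: the job done as asked, in the order asked, and still so for the second after the job is handed in, with the robot touching nothing.
It also fails if it takes over 64 s, if anything falls off the work surface, if the arm or the gripper's body presses on something with over 40 N, if the wrist force passes 120 N, or if a joint passes its speed limit or range.

ROBOT

A 6-joint arm with a two-finger parallel gripper is mounted at the origin on the work surface. World frame = base frame: x ahead of the robot, y to its left, z up, the work surface at z = 0. Lengths are in m, angles in degrees, forces in N, time in s.
With the tool pointing down it reaches from about 0.4 to 0.825 m from the base axis. Payload 7 kg.
Tool frame: the origin (TCP) lies between the finger pads; the fingertips stand 19 mm ahead of it and the grasp point (between the pads) is the TCP; x points along the fingers, y is the direction in which the jaws open and shut, and the axes are right-handed (so a half turn about x gives the same grasp; the last joint's range is limited). The gripper opens to 88 mm and grips with 3 to 60 N. Pads are 19 mm wide; open, the fingers measure 130 mm over their backs; the gripper's body (78 mm by 193 mm) begins 47 mm behind the grasp point.
Start: joints at [-50.3, 20.546, 0.682, 0, -70.136, -16.507], TCP at [0.266, -0.62, 0.246] pointing down, gripper open.
Joint ranges: [-176.03, 176.03], [-82.01, 121.73], [-58.28, 71.71], [-173.87, 95.51], [-174.79, -0.11], [-173.66, 173.66]. Speed limits (degrees/s): [136.94, 136.94, 172.46, 180, 180, 180].

INTERFACE

Orientations are given as [roll, pitch, yaw] about the fixed x, y, z axes, in that order (R = Rz(yaw) Ry(pitch) Rx(roll)).
In Python, from plant import r gives the robot as it stands.
- The arm moves only by the tool send_rows, never from a script. Its argument "plan" is a list of rows, each a list of 2 entries, a list of its own where there are three numbers: the shift along the tool's x, y, z scaled (see below), then the turn, a rotation vector about the tool's x, y, z scaled (see below). A call has exactly 5 rows; each row is the pose to reach, as a shift and turn from the pose measured when the call began, along the tool's axes at that moment; what a row does not reach only later rows make up. The controller multiplies each number of a shift by 0.15 m and each number of a turn by pi/4 rad. A row lasts 1/10 s, in which the tool goes at most 50 mm and 8.59 degrees, less where a joint would pass 70% of its speed; a pose out of reach is approached as far as the arm can. A call with a number of a shift or a turn outside -1 to 1 is refused whole. A call with a gripper value outside its range is refused whole. "jaw" is the opening, from -1 (shut) to 1 (fully open), so that 0 is half open, set as the call begins (left out, the last holds). The fingers move at their own pace and stop on an object; "force" is the grip in N (left out, the last holds). Time passes only in rows, so rows that repeat a pose let the fingers close, or fill a call up. It gives the time, the measured TCP pose, the force and the opening at its end, in the units of the state.
- r.get_state(): the state, without advancing time (a new reading comes with each control period).
- r.capture(name): name is "scene" or "top" or "wrist"; returns a dict with "color" (384x512x3 uint8, red, green, blue), "range_z" (384x512 float32, m along the optical axis (not along the pixel's ray), 0 where there is no reading), "mtx" (3x3 intrinsics, pixels), "pose" (4x4, takes a point from camera to world coordinates). Camera axes: x right, y down, z forward; pixel columns grow to the right and rows downward; lengths in m; the calibration is good to about 2 mm. A picture is of the moment at which its call begins.
- r.close_job(): hands the job in, once; it reports no verdict.
Trained networks look in a picture, given as the dict that the camera call returned (one of the last four; its "shot" number tells which), for a name from the list of things; names that differ only in an ending like _2 or _b are one class to them, and where a whole thing is asked for, a point or a joint stands for the part that bears it (a point fixed in the world has none). Each returns a list of dicts, best first, with "score" (0 to 1); they miss things now and then, are a little off and sometimes report something else, mostly with a low value. They report only what shows in the picture. A call takes as long as a camera call.
- r.find_in(picture, target): "uv" ([column, row] in pixels, amid what is visible of it).
- r.trace(picture, target): "mask" (384x512 bool, what is visible of it) and "uv" ([column, row] in pixels, amid what is visible of it).
The state is a dict: "time_s": time; "joints": joint angles; "qd": joint speeds; "joint_torque": joint torques, N m; "tcp_pos": TCP position; "eef_rot": TCP orientation; "contact_force": force on the tool from outside, world axes, zero at the start; "moment": the same for the moment, N m; "gripper_width": finger opening in m.
Only numpy, scipy, OpenCV 4.12 (cv2) and the standard library are available. Lean on these libraries where they do the work, as an engineer would, in place of code of your own. Each camera call takes 0.05 s, during which the arm holds its last target. There are 200 camera calls.

## Working session

There is one attempt and no reset: what is moved stays moved. The work goes in short steps, Python scripts to look and compute and a tool call to move; the robot and the scene stay as the last step left them, time stands still between calls to the robot, and variables do not carry over. Pictures are saved under pics/ and viewed, about 8 in all and at most 12, crops included, and the job is handed in when it is done.

Besides the shell and the picture viewer there is one more tool, called as name(argument=value, ...) on one line, values as JSON. send_rows: Moves the arm, as the interface text tells. Its arguments: {"type":"object","properties":{"plan":{"type":"array"},"jaw":{"type":"number"},"force":{"type":"number"}},"required":["plan"]}

```bash
ls; mkdir -p pics
cat > h.py <<'E'
import numpy as np, cv2
from scipy.spatial.transform import Rotation as R
from plant import r
def pts(c,mask):
    v,u=np.nonzero(mask&(c["range_z"]>0)); z=c["range_z"][v,u]; K=c["mtx"]
    p=np.stack([(u-K[0,2])/K[0,0]*z,(v-K[1,2])/K[1,1]*z,z],1)
    T=np.array(c["pose"]); return p@T[:3,:3].T+T[:3,3]
def rows(c): pass
def save(c,n,crop=None,s=1):
    i=c["color"][...,::-1]
    if crop: i=i[crop[1]:crop[3],crop[0]:crop[2]]
    cv2.imwrite("pics/"+n+".png",cv2.resize(i,None,fx=s,fy=s))
E
python3 - <<'E'
from h import *
a=r.capture("scene");b=r.capture("top")
cv2.imwrite("pics/1.png",np.vstack([a["color"],b["color"]])[...,::-1][:, :])
i=np.hstack([a["color"],b["color"]])[...,::-1]; cv2.imwrite("pics/1.png",cv2.resize(i,(800,300)))
for n,c in(("scene",a),("top",b)):
    print(n,np.round(c["pose"],3).tolist(),c["mtx"][0,0])
    for t in["lamp_center","dock","stand","tray","jar","bottle","pen","gauge","lamp_hinge","lamp_nose","post_top"]:
        try:
            f=r.trace(c,t)
            if not f: print(t,"none");continue
            p=pts(c,f[0]["mask"]); print(t,round(f[0]["score"],2),np.round(f[0]["uv"]),np.round(np.percentile(p,[2,50,98],axis=0),3).tolist())
        except Exception as e: print(t,repr(e))
print(r.get_state())
E
```

```text
pics
scene [[-0.853, 0.3, -0.427, 1.002], [0.522, 0.501, -0.691, 0.742], [0.006, -0.812, -0.584, 0.714], [0.0, 0.0, 0.0, 1.0]] 351.48968850011136
lamp_center 0.84 [293. 234.] [[0.484, 0.168, 0.017], [0.541, 0.187, 0.067], [0.591, 0.201, 0.073]]
dock 0.81 [294. 250.] [[0.47, 0.162, 0.004], [0.548, 0.198, 0.011], [0.604, 0.226, 0.05]]
stand 0.93 [225. 182.] [[0.482, -0.23, 0.003], [0.548, -0.189, 0.015], [0.582, -0.148, 0.149]]
tray 0.85 [260. 212.] [[0.418, -0.051, 0.001], [0.519, -0.0, 0.006], [0.616, 0.06, 0.023]]
jar 0.56 [184. 156.] [[0.582, -0.438, 0.005], [0.61, -0.399, 0.047], [0.632, -0.388, 0.077]]
bottle 0.92 [337. 309.] [[0.601, 0.414, 0.007], [0.636, 0.45, 0.118], [0.655, 0.471, 0.2]]
pen none
gauge 0.68 [222. 254.] [[0.667, 0.07, -0.001], [0.71, 0.103, 0.018], [0.755, 0.11, 0.023]]
lamp_hinge 0.61 [291. 234.] [[0.479, 0.108, 0.001], [0.538, 0.186, 0.067], [0.59, 0.201, 0.073]]
lamp_nose 0.64 [289. 237.] [[0.481, 0.167, 0.019], [0.538, 0.186, 0.068], [0.59, 0.201, 0.073]]
post_top 0.91 [227. 179.] [[0.48, -0.235, 0.007], [0.547, -0.19, 0.015], [0.583, -0.149, 0.149]]
top [
[... 1039 characters left out ...]
0.529, -0.192, 0.015], [0.582, -0.152, 0.151]]
{'time_s': 1.2, 'joints': array([-5.02972828e+01,  2.05478865e+01,  6.80849765e-01, -1.66471082e-03,
       -7.01354786e+01, -1.65076461e+01]), 'qd': array([ 0.0508774 , -0.08575759, -0.02140424, -0.00932672,  0.09533683,
       -0.11468995]), 'joint_torque': array([ 4.09823797e-04, -5.82396197e+01,  2.93312556e+01,  7.00227410e+00,
        1.26035500e-02,  4.13822499e-05]), 'tcp_pos': array([ 0.26584235, -0.62041085,  0.24553032]), 'eef_rot': array([74.6082883 , 89.99703719, 97.8027937 ]), 'contact_force': array([0.21765297, 0.27665743, 0.00216455]), 'moment': array([ 0.0660621 , -0.00892062, -0.00861046]), 'gripper_width': 0.08733112104958514}
```

View pics/1.png

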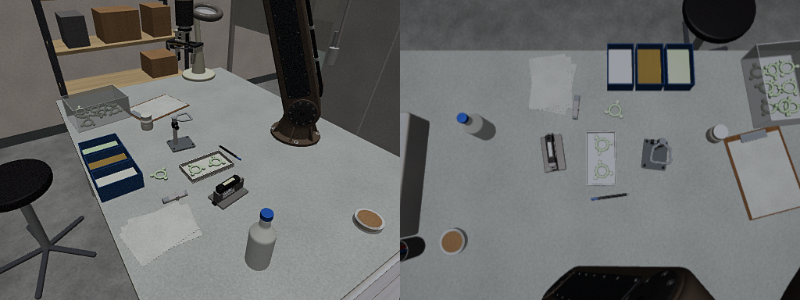

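Run:
```python
from h import *
a=r.capture("scene");b=r.capture("top")
for c in(a,b):
    M=np.ones((384,512),bool); p=pts(c,M)
    q=p[(p[:,2]>.064)&(p[:,2]<.085)&(abs(p[:,0]-.54)<.08)&(abs(p[:,1]-.18)<.06)]
    (cx,cy),(w,h),an=cv2.minAreaRect(q[:,:2].astype(np.float32)); print("lamp",cx,cy,w,h,an,np.percentile(q[:,2],[10,50,90]))
    u,s,vt=np.linalg.svd(q[:,:2]-q[:,:2].mean(0),full_matrices=False); print(q.mean(0),np.degrees(np.arctan2(vt[0,1],vt[0,0])))
    q=p[(p[:,2]>.1)&(abs(p[:,0]-.53)<.12)&(abs(p[:,1]+.19)<.1)]
    print("stand hi",len(q)); 
    if len(q): print(np.round(q[np.argsort(q[:,2])][::max(1,len(q)//45)],3).tolist())
v=a["color"][130:225,180:330,::-1]; w=b["color"][150:245,150:390,::-1]
cv2.imwrite("pics/2.png",np.hstack([cv2.resize(v,None,fx=4,fy=4,interpolation=2)[:380,:600]])); 
A=cv2.resize(a["color"][120:270,180:340,::-1],(640,600),interpolation=2); cv2.imwrite("pics/2.png",A)
B=cv2.resize(b["color"][130:250,160:360,::-1],(800,480),interpolation=2); cv2.imwrite("pics/3.png",B)
```

```text
lamp 0.5348696708679199 0.18094320595264435 0.1144857257604599 0.027471259236335754 9.058107376098633 [0.06638773 0.06984448 0.07178419]
[0.53845162 0.18365241 0.06943805] 8.90913671738148
stand hi 223
[[0.559, -0.193, 0.101], [0.561, -0.187, 0.108], [0.566, -0.192, 0.111], [0.564, -0.188, 0.112], [0.545, -0.188, 0.115], [0.566, -0.199, 0.115], [0.567, -0.19, 0.117], [0.554, -0.163, 0.119], [0.563, -0.167, 0.119], [0.558, -0.162, 0.12], [0.567, -0.197, 0.121], [0.554, -0.164, 0.122], [0.555, -0.169, 0.123], [0.564, -0.188, 0.124], [0.555, -0.189, 0.125], [0.559, -0.189, 0.126], [0.547, -0.19, 0.126], [0.56, -0.195, 0.127], [0.566, -0.197, 0.128], [0.564, -0.2, 0.134], [0.564, -0.2, 0.137], [0.503, -0.159, 0.139], [0.523, -0.163, 0.139], [0.557, -0.191, 0.14], [0.497, -0.219, 0.14], [0.544, -0.181, 0.141], [0.504, -0.221, 0.142], [0.522, -0.222, 0.142], [0.516, -0.218, 0.142], [0.487, -0.2, 0.143], [0.535, -0.212, 0.143], [0.511, -0.221, 0.143], [0.502, -0.224, 0.144], [0.487, -0.215, 0.144], [0.563, -0.194, 0.144], [0.561, -0.192, 0.144], [0.491, -0.166, 0.145], [0.488, -0.179, 0.145
[... 1079 characters left out ...]
0.144], [0.488, -0.181, 0.144], [0.529, -0.169, 0.144], [0.486, -0.181, 0.144], [0.542, -0.208, 0.145], [0.534, -0.223, 0.145], [0.534, -0.215, 0.145], [0.501, -0.158, 0.145], [0.529, -0.22, 0.145], [0.491, -0.226, 0.145], [0.549, -0.185, 0.146], [0.488, -0.178, 0.146], [0.56, -0.203, 0.146], [0.544, -0.213, 0.146], [0.524, -0.222, 0.146], [0.536, -0.167, 0.146], [0.488, -0.203, 0.146], [0.516, -0.166, 0.147], [0.491, -0.163, 0.147], [0.513, -0.163, 0.147], [0.486, -0.218, 0.148], [0.508, -0.161, 0.148], [0.485, -0.185, 0.149], [0.536, -0.217, 0.149], [0.559, -0.192, 0.149], [0.546, -0.197, 0.15], [0.549, -0.207, 0.151], [0.556, -0.202, 0.151], [0.554, -0.209, 0.152], [0.561, -0.202, 0.153]]
```

View pics/2.png

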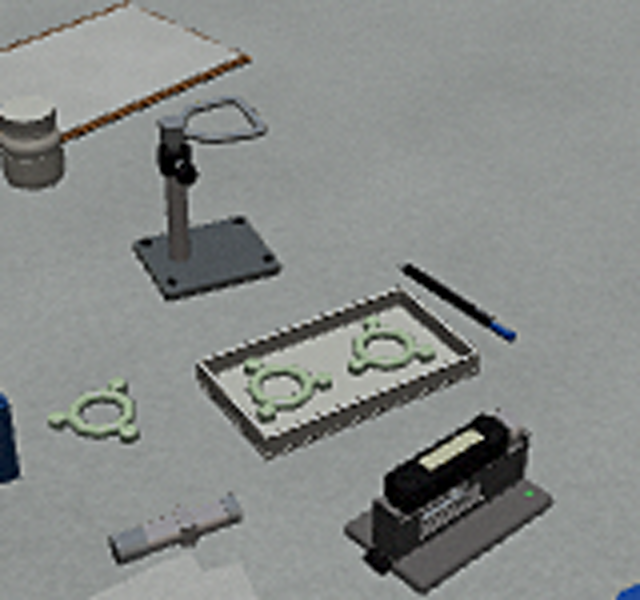

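View pics/3.png

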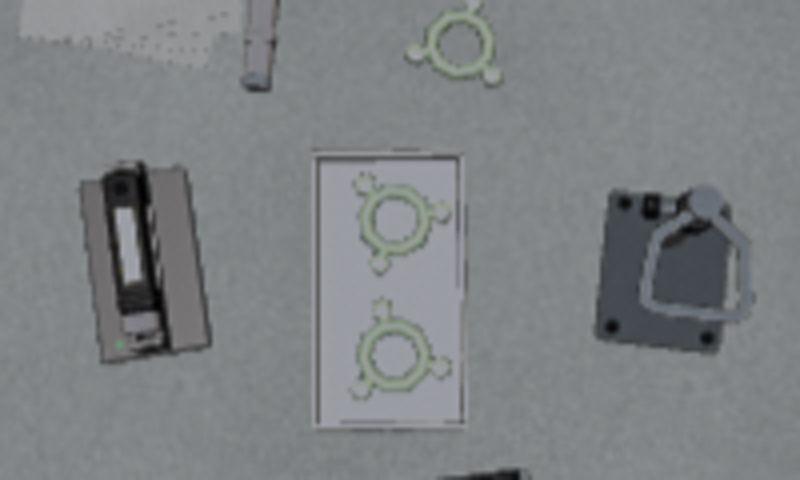

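```bash
cat >> h.py <<'E'
def tool(yaw,tilt,flip=1):
    """tool x leaning: tilt>0 gripper body on lamp +x side; lamp yaw in deg"""
    L=R.from_euler('z',yaw,degrees=True).as_matrix(); a=np.radians(tilt)
    x=np.array([-np.sin(a),0,-np.cos(a)]); y=np.array([0,flip,0.]); return R.from_matrix(L@np.stack([x,y,np.cross(x,y)],1))
def cur():
    s=r.get_state(); return s,np.array(s["tcp_pos"]),R.from_euler('xyz',s["eef_rot"],degrees=True)
def go(p,Rt,p0=None,R0=None):
    if p0 is None: _,p0,R0=cur()
    print("shift",np.round(R0.inv().apply(np.array(p)-p0)/.15,3).tolist(),"turn",np.round((R0.inv()*Rt).as_rotvec()/(np.pi/4),3).tolist(),"deg",round(np.degrees((R0.inv()*Rt).magnitude()),1))
E
python3 - <<'E'
from h import *
s,p0,R0=cur(); print(np.round(R0.as_matrix(),2))
for f in(1,-1): go([.545,.179,.246],tool(9,0,f))
a=r.capture("scene");b=r.capture("top")
for c in(a,b):
    p=pts(c,np.ones((384,512),bool))
    q=p[(p[:,2]>.132)&(p[:,2]<.16)&(abs(p[:,0]-.53)<.12)&(abs(p[:,1]+.19)<.1)]
    f=q[q[:,0]<.5]
    # refine front bar line x=a+b*y
    k=abs(f[:,1]+.19)<.025; 
    B=np.polyfit(f[k,1],f[k,0],1); print("bar x=",B, "slope deg",np.degrees(np.arctan(B[0])),"z",np.percentile(f[k,2],[10,50,90]),"y",f[:,1].min(),f[:,1].max(),k.sum())
    print(cv2.minAreaRect(f[:,:2].astype(np.float32)))
    h=q[q[:,0]>.548]; print("head",h.mean(0),np.percentile(h,[5,95],axis=0))
    t=r.trace(c,"stand")[0]["mask"]; g=pts(c,t); g=g[g[:,2]<.02]; print("foot",cv2.minAreaRect(g[:,:2].astype(np.float32)))
E
```

```text
[[-0.   -0.39  0.92]
 [ 0.    0.92  0.39]
 [-1.    0.   -0.  ]]
shift [-0.003, 4.166, 3.81] turn [0.315, -0.0, -0.0] deg 14.2
shift [-0.003, 4.166, 3.81] turn [-3.685, 0.0, -0.0] deg 165.8
bar x= [0.06720474 0.499352  ] slope deg 3.844766574682344 z [0.14312034 0.14547056 0.14742836] y -0.22543529992153755 -0.15672828805397165 18
((0.4911746680736542, -0.19108064472675323), (0.06870564818382263, 0.016807198524475098), 89.98182678222656)
head [ 0.55755151 -0.19317379  0.1450625 ] [[ 0.54915017 -0.2044962   0.1369859 ]
 [ 0.56559772 -0.18569384  0.15143398]]
foot ((0.4684932231903076, -0.30992764234542847), (0.38210582733154297, 0.12478110939264297), 62.25619125366211)
bar x= [0.12408632 0.51052341] slope deg 7.073465920817646 z [0.14220957 0.14406375 0.14621875] y -0.22673417310616067 -0.15819482604688695 63
((0.48968586325645447, -0.19249755144119263), (0.01806565932929516, 0.06853627413511276), 0.4471549987792969)
head [ 0.55659294 -0.19830026  0.14971676] [[ 0.54877774 -0.20906105  0.14462409]
 [ 0.56570787 -0.18873181  0.15280036]]
foot ((0.5318314433097839, -0.20188158750534058), (0.09801691025495529, 0.11268919706344604), 85.24715423583984)
```

send_rows(plan=[[[-0.04,0.18,0.2],[0,0,0]],[[-0.08,0.36,0.4],[0,0,0]],[[-0.12,0.54,0.6],[0,0,0]],[[-0.16,0.72,0.8],[0,0,0]],[[-0.2,0.9,1.0],[0,0,0]]], jaw=1, force=40)

```text
time_s: 2.0
tcp_pos: [0.3509, -0.4358, 0.2759]
eef_rot: [-54.3, 90.0, -31.1]
contact_force: [1.2, 0.5, 0.6]
gripper_width: 0.0874
```

send_rows(plan=[[[-0.04,0.18,0.2],[0.06,0,0]],[[-0.08,0.36,0.4],[0.12,0,0]],[[-0.12,0.54,0.6],[0.18,0,0]],[[-0.16,0.72,0.8],[0.25,0,0]],[[-0.2,0.9,1.0],[0.315,0,0]]])

```text
time_s: 2.5
tcp_pos: [0.436, -0.2512, 0.3065]
eef_rot: [-27.6, 89.9, -18.7]
contact_force: [0.4, 0.4, 0.2]
gripper_width: 0.0874
```

```bash
cat >> h.py <<'E'
def bar(c):
    p=pts(c,np.ones((384,512),bool))
    q=p[(p[:,2]>.125)&(p[:,2]<.165)&(abs(p[:,0]-.53)<.12)&(abs(p[:,1]+.19)<.1)]
    if len(q)<50: print("few",len(q)); return
    f=q[q[:,0]<.5]; k=abs(f[:,1]+.19)<.022
    if k.sum()<10: print("fewbar",k.sum(),q.min(0),q.max(0)); return
    B=np.polyfit(f[k,1],f[k,0],1); print("bar x at -.19:",np.polyval(B,-.19),"slope deg",np.degrees(np.arctan(B[0])),"z",np.percentile(f[k,2],[10,50,90,98]),"x",np.percentile(f[k,0]-np.polyval(B,f[k,1]),[2,98]),"n",k.sum())
    for x in(.505,.515,.525): g=q[abs(q[:,0]-x)<.005]; print(" sides at",x,np.percentile(g[:,1],[2,98]) if len(g) else None)
E
python3 - <<'E'
from h import *
s,p,R0=cur(); print(s["time_s"],p,s["eef_rot"])
c=r.capture("wrist"); print(np.round(c["pose"],3).tolist()); bar(c); save(c,"4")
E
```

```text
2.5 [ 0.43604576 -0.2511633   0.30651433] [-27.59491601  89.93320077 -18.71787584]
[[-0.155, 0.945, 0.289, 0.359], [0.988, 0.149, 0.045, -0.263], [-0.001, 0.292, -0.956, 0.446], [0.0, 0.0, 0.0, 1.0]]
bar x at -.19: 0.485398634037595 slope deg 6.89705194090217 z [0.14289598 0.14508976 0.14624608 0.14689113] x [-0.00309659  0.00441483] n 363
 sides at 0.505 [-0.22842441 -0.1586326 ]
 sides at 0.515 [-0.22827768 -0.16127626]
 sides at 0.525 [-0.22843976 -0.16349893]
```

View pics/4.png

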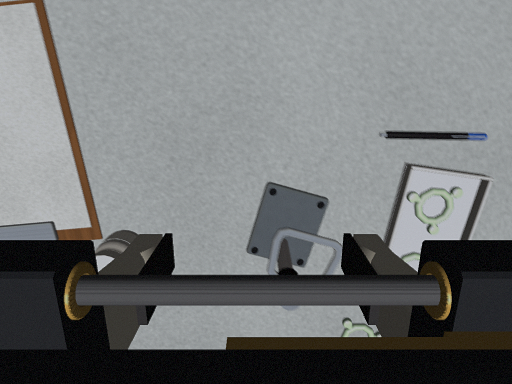

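Run:
```python
from h import *
go([.536,.179,.20],tool(9,0)); _,p,R0=cur()
go([.536,.179,.16],tool(9,35),np.array([.536,.179,.20]),tool(9,0))
```

```text
shift [0.72, 2.714, 1.075] turn [-0.005, 0.005, 0.001] deg 0.3
shift [0.267, 0.0, 0.0] turn [0.0, 0.778, -0.0] deg 35.0
```

send_rows(plan=[[[0.04,0.18,0.07],[0,0,0]],[[0.08,0.36,0.14],[0,0,0]],[[0.12,0.54,0.21],[0,0,0]],[[0.16,0.72,0.28],[0,0,0]],[[0.2,0.9,0.36],[0,0,0]]])

```text
time_s: 3.05
tcp_pos: [0.4713, -0.1051, 0.2778]
eef_rot: [-5.9, 89.7, 2.9]
contact_force: [0.6, -0.3, -0.4]
gripper_width: 0.0874
```

send_rows(plan=[[[0.05,0.18,0.07],[0,0,0]],[[0.1,0.36,0.14],[0,0,0]],[[0.15,0.54,0.21],[0,0,0]],[[0.2,0.72,0.28],[0,0,0]],[[0.25,0.9,0.36],[0,0,0]]])

```text
time_s: 3.55
tcp_pos: [0.5043, 0.0377, 0.2405]
eef_rot: [-3.1, 89.7, 5.7]
contact_force: [0.7, -1.1, 0.7]
gripper_width: 0.0874
```

send_rows(plan=[[[0.05,0.18,0.07],[0,0,0]],[[0.1,0.36,0.14],[0,0,0]],[[0.15,0.54,0.21],[0,0,0]],[[0.2,0.72,0.28],[0,0,0]],[[0.25,0.9,0.36],[0,0,0]]])

```text
time_s: 4.05
tcp_pos: [0.5373, 0.1806, 0.2032]
eef_rot: [-0.6, 89.7, 8.2]
contact_force: [0.8, -0.4, 0.5]
gripper_width: 0.0876
```

Run:
```python
from h import *
s,p,R0=cur(); print(s["time_s"],p,s["eef_rot"])
c=r.capture("wrist"); P=pts(c,np.ones((384,512),bool))
q=P[(P[:,2]>.063)&(P[:,2]<.082)&(abs(P[:,0]-.54)<.09)&(abs(P[:,1]-.18)<.06)]
rc=cv2.minAreaRect(q[:,:2].astype(np.float32)); print(rc,np.percentile(q[:,2],[10,50,90]),len(q))
f=r.trace(c,"dock"); 
if f: print(f[0]["score"],cv2.minAreaRect(pts(c,f[0]["mask"])[:,:2].astype(np.float32)))
print(r.find_in(c,"lamp_center")[:2])
save(c,"5")
```

```text
4.05 [0.53725744 0.18061341 0.20315662] [-0.63640719 89.68750604  8.17970151]
((0.5356226563453674, 0.1789952516555786), (0.11185958981513977, 0.02638779953122139), 8.969147682189941) [0.0680865  0.06999287 0.07127952] 3796
0.73 ((0.5350950360298157, 0.17980095744132996), (0.13423241674900055, 0.08307803422212601), 9.85963249206543)
[{'uv': [254.2, 178.7], 'score': 0.92}]
```

View pics/5.png

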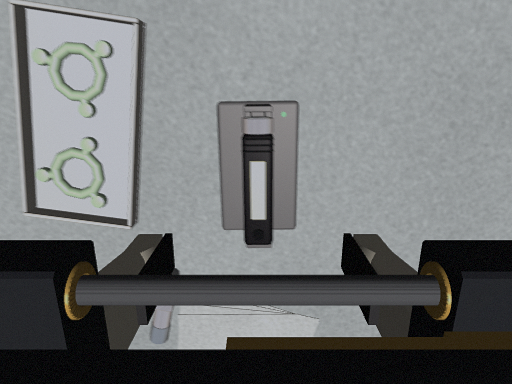

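Run:
```python
from h import *
c=r.capture("wrist"); g=c["color"].mean(2)
for v in range(98,252,5):
    m=np.zeros((384,512),bool); m[v,252:264]=1; P=pts(c,m); 
    if len(P): d=np.median(P,0)-[.5356,.179,0]; print(v,round(d[0]*.988+d[1]*.156,4),round(d[2],4),g[v,256:261].mean().round())
go([.536,.179,.16],tool(9,35))
```

```text
98 -0.0694 -0.0001 156.0
103 -0.0649 0.0089 103.0
108 -0.0625 0.0541 136.0
113 -0.0557 0.0098 135.0
118 -0.0554 0.0685 127.0
123 -0.0517 0.0704 154.0
128 -0.0479 0.0704 154.0
133 -0.0439 0.0709 163.0
138 -0.0398 0.0703 23.0
143 -0.0358 0.0702 61.0
148 -0.0317 0.0701 58.0
153 -0.0275 0.0701 57.0
158 -0.0235 0.0701 54.0
163 -0.0195 0.0709 190.0
168 -0.0152 0.0709 188.0
173 -0.0109 0.0706 187.0
178 -0.0067 0.0713 187.0
183 -0.0022 0.0711 187.0
188 0.0021 0.0707 186.0
193 0.0065 0.0709 186.0
198 0.0109 0.0708 187.0
203 0.0154 0.0711 186.0
208 0.0199 0.0708 186.0
213 0.0246 0.0703 185.0
218 0.0291 0.0711 188.0
223 0.0341 0.0698 35.0
228 0.0388 0.0698 35.0
233 0.0427 0.0718 21.0
238 0.0476 0.0718 23.0
243 0.0532 0.0703 26.0
248 0.0926 0.0008 127.0
shift [0.285, -0.004, -0.009] turn [-0.003, 0.783, 0.0] deg 35.2
```

send_rows(plan=[[[0.057,0,0],[0,0.157,0]],[[0.114,0,0],[0,0.314,0]],[[0.171,0,0],[0,0.47,0]],[[0.228,0,0],[0,0.627,0]],[[0.285,-0.004,-0.009],[0,0.783,0]]])

```text
time_s: 4.75
tcp_pos: [0.5367, 0.1784, 0.1609]
eef_rot: [180.0, 54.8, -171.2]
contact_force: [-0.0, 0.2, 0.0]
gripper_width: 0.0874
```

Run:
```python
from h import *
s,p,R0=cur(); print(s["time_s"],p,np.round(s["joints"],1))
go([.5356,.179,.060],tool(9,35))
```

```text
4.75 [0.5366681  0.17842011 0.16086712] [  29.9   35.1    9.5  -12.1  -97.6 -109.1]
shift [0.553, 0.005, 0.382] turn [-0.003, -0.004, -0.003] deg 0.2
```

send_rows(plan=[[[0.14,0.001,0.096],[0,0,0]],[[0.28,0.002,0.19],[0,0,0]],[[0.4,0.004,0.277],[0,0,0]],[[0.5,0.005,0.346],[0,0,0]],[[0.553,0.005,0.382],[0,0,0]]])

```text
time_s: 5.25
tcp_pos: [0.5351, 0.1783, 0.0588]
eef_rot: [180.0, 54.8, -171.2]
contact_force: [0.9, -0.6, -0.2]
gripper_width: 0.0874
```

send_rows(plan=[[[0,0,0],[0,0,0]],[[0,0,0],[0,0,0]],[[0,0,0],[0,0,0]],[[0,0,0],[0,0,0]],[[0,0,0],[0,0,0]]], jaw=-1, force=50)

```text
time_s: 5.75
tcp_pos: [0.5354, 0.1785, 0.0596]
eef_rot: [179.9, 54.8, -171.3]
contact_force: [-0.6, 0.3, -0.8]
gripper_width: 0.0538
```

send_rows(plan=[[[0,0,0],[0,0,0]],[[0,0,0],[0,0,0]],[[0,0,0],[0,0,0]],[[0,0,0],[0,0,0]],[[0,0,0],[0,0,0]]])

```text
time_s: 6.25
tcp_pos: [0.5354, 0.1786, 0.0597]
eef_rot: [179.9, 54.8, -171.3]
contact_force: [-0.2, 0.9, 1.3]
gripper_width: 0.0255
```

Run:
```python
from h import *
s,p,R0=cur(); print(s["time_s"],p,s["eef_rot"],s["contact_force"],s["gripper_width"])
go(p+[0,0,.14],tool(9,35))
```

```text
6.25 [0.53544348 0.17864371 0.05965839] [ 179.92801524   54.82950003 -171.26446625] [-0.22648334  0.93385985  1.33497236] 0.025527032702298596
shift [-0.763, 0.001, -0.538] turn [-0.003, -0.004, -0.003] deg 0.3
```

send_rows(plan=[[[-0.05,0,-0.035],[0,0,0]],[[-0.13,0,-0.092],[0,0,0]],[[-0.25,0,-0.176],[0,0,0]],[[-0.4,0,-0.282],[0,0,0]],[[-0.55,0,-0.388],[0,0,0]]])

```text
time_s: 6.75
tcp_pos: [0.5355, 0.1784, 0.1626]
eef_rot: [179.9, 54.9, -171.3]
contact_force: [-0.1, -0.0, -0.9]
gripper_width: 0.0258
```

send_rows(plan=[[[-0.15,0,-0.106],[0,0,0]],[[-0.3,0,-0.212],[0,0,0]],[[-0.45,0,-0.317],[0,0,0]],[[-0.6,0,-0.423],[0,0,0]],[[-0.65,0,-0.458],[0,0,0]]])

```text
time_s: 7.25
tcp_pos: [0.5362, 0.1782, 0.286]
eef_rot: [179.8, 55.2, -171.3]
contact_force: [0.3, -0.1, -1.4]
gripper_width: 0.0258
```

Run:
```python
from h import *
s,p,R0=cur(); print(s["time_s"],p,s["eef_rot"],s["contact_force"],s["moment"],s["gripper_width"])
a=r.capture("scene"); save(a,"6",(200,120,380,270),4)
# targets in stand frame
ys=-6.9; C=np.array([.4855-.001*.12*0,-.191,.143]); S=R.from_euler('z',ys,degrees=True)
def tgt(x,z): return C+S.apply([x,0,z])   # tcp rel. bar
go(tgt(-.0235,.10),tool(ys,35))
```

```text
7.25 [0.5362067  0.17822659 0.28603446] [ 179.82633768   55.20018972 -171.33334749] [ 0.34754267 -0.09196783 -1.4280392 ] [ 0.34803879 -2.34346974 -0.01079818] 0.025783029596401445
shift [0.722, -2.34, -0.547] turn [0.288, 0.004, 0.198] deg 15.7
```

View pics/6.png

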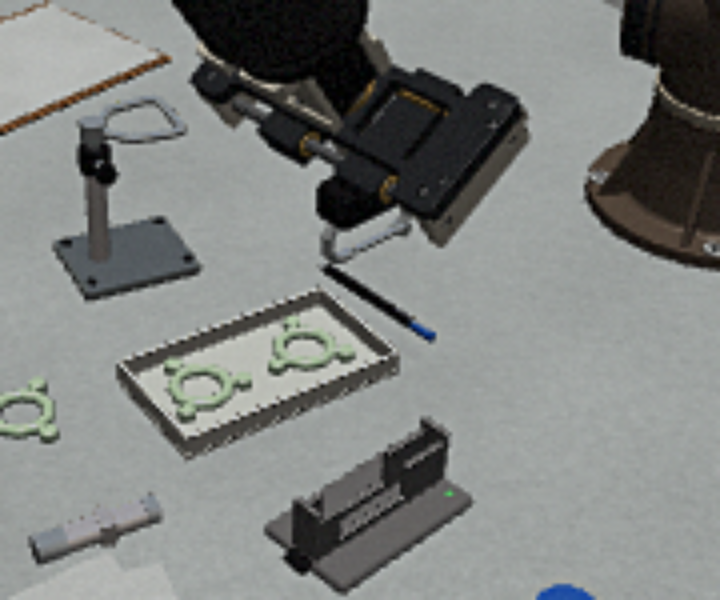

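send_rows(plan=[[[0.03,-0.16,-0.036],[0.058,0,0.04]],[[0.06,-0.32,-0.073],[0.115,0,0.08]],[[0.09,-0.48,-0.11],[0.173,0,0.12]],[[0.12,-0.64,-0.146],[0.23,0,0.16]],[[0.15,-0.8,-0.183],[0.288,0.004,0.198]]])

```text
time_s: 7.8
tcp_pos: [0.5189, 0.0534, 0.2817]
eef_rot: [-180.0, 54.9, 173.0]
contact_force: [0.0, -0.3, -2.0]
gripper_width: 0.0256
```

```bash
cat >> h.py <<'E'
ys=-6.9; C=np.array([.4855,-.191,.143]); S=R.from_euler('z',ys,degrees=True)
def tgt(x,z): return C+S.apply([x,0,z])   # tcp rel. bar
E
python3 - <<'E'
from h import *
go(tgt(-.0235,.10),tool(ys,35))
E
```

```text
shift [0.314, -1.644, 0.003] turn [-0.003, -0.002, -0.002] deg 0.2
```

send_rows(plan=[[[0,-0.18,0],[0,0,0]],[[0.0,-0.36,0],[0,0,0]],[[0.03,-0.54,0],[0,0,0]],[[0.06,-0.72,0],[0,0,0]],[[0.1,-0.9,0],[0,0,0]]])

```text
time_s: 8.3
tcp_pos: [0.493, -0.0805, 0.2684]
eef_rot: [-180.0, 54.8, 173.0]
contact_force: [-0.2, 0.7, -1.1]
gripper_width: 0.0258
```

send_rows(plan=[[[0.05,-0.16,0],[0,0,0]],[[0.1,-0.32,0],[0,0,0]],[[0.15,-0.5,0],[0,0,0]],[[0.2,-0.65,0],[0,0,0]],[[0.214,-0.744,0.003],[0,0,0]]])

```text
time_s: 8.8
tcp_pos: [0.4599, -0.1901, 0.2405]
eef_rot: [180.0, 54.7, 172.9]
contact_force: [-0.7, -0.3, -1.9]
gripper_width: 0.0259
```

send_rows(plan=[[[0,0,0],[0,0,0]],[[0,0,0],[0,0,0]],[[0,0,0],[0,0,0]],[[0,0,0],[0,0,0]],[[0,0,0],[0,0,0]]])

```text
time_s: 9.3
tcp_pos: [0.4602, -0.1896, 0.2407]
eef_rot: [180.0, 54.7, 172.9]
contact_force: [0.2, -0.4, -1.4]
gripper_width: 0.0255
```

Run:
```python
from h import *
s,p,R0=cur(); print(s["time_s"],p,s["contact_force"],s["joints"].round(1))
go(tgt(-.0235,.055),tool(ys,35))
a=r.capture("scene"); bar(a)
# lamp: black points near; check with wrist as well
w=r.capture("wrist"); b=r.capture("top"); bar(b)
i=cv2.resize(a["color"][100:220,170:290,::-1],(480,480),interpolation=2); j=cv2.resize(w["color"][...,::-1],(320,240))
o=np.zeros((480,800,3),np.uint8); o[:,:480]=i; o[:240,480:]=j; o[240:,480:]=cv2.resize(b["color"][140:230,270:390,::-1],(320,240)); cv2.imwrite("pics/7.png",o)
```

```text
9.3 [ 0.46022044 -0.1895665   0.2406895 ] [ 0.22901594 -0.39379008 -1.37980414] [ -2.   25.5   0.   -3.  -99.7 -94.6]
shift [0.226, 0.011, 0.174] turn [-0.003, -0.006, -0.002] deg 0.3
bar x at -.19: 0.4863825052306469 slope deg 6.359866325815131 z [0.14217268 0.14487327 0.14719059 0.14758894] x [-0.00288639  0.00207205] n 17
 sides at 0.505 [-0.2240192 -0.1561389]
 sides at 0.515 [-0.22501773 -0.15689321]
 sides at 0.525 [-0.22473641 -0.16141784]
few 44
```

View pics/7.png

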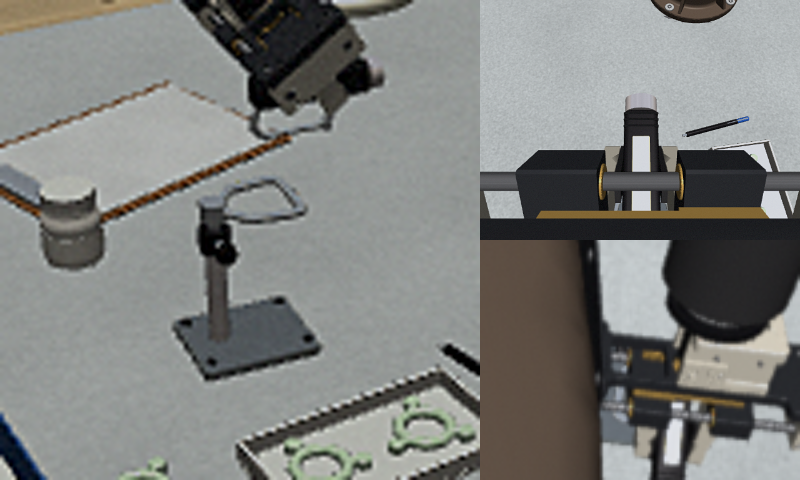

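send_rows(plan=[[[0.05,0.003,0.038],[0,0,0]],[[0.11,0.006,0.084],[0,0,0]],[[0.17,0.009,0.13],[0,0,0]],[[0.21,0.011,0.161],[0,0,0]],[[0.226,0.011,0.174],[0,0,0]]])

```text
time_s: 9.95
tcp_pos: [0.4615, -0.1883, 0.1965]
eef_rot: [180.0, 54.6, 172.9]
contact_force: [-0.4, 0.5, -2.7]
gripper_width: 0.0257
```

send_rows(plan=[[[0,0,0],[0,0,0]],[[0,0,0],[0,0,0]],[[0,0,0],[0,0,0]],[[0,0,0],[0,0,0]],[[0,0,0],[0,0,0]]])

```text
time_s: 10.45
tcp_pos: [0.4616, -0.1883, 0.1968]
eef_rot: [180.0, 54.6, 172.9]
contact_force: [0.1, 1.2, -1.4]
gripper_width: 0.0258
```

Run:
```python
from h import *
for i in range(2):
    s,p,R0=cur(); print(s["time_s"],p,S.inv().apply(p-C),s["contact_force"])
    a=r.capture("scene")
go(tgt(-.023,.050),tool(ys,35))
o=cv2.resize(a["color"][105:195,190:290,::-1],(800,720),interpolation=2)[:600]; cv2.imwrite("pics/8.png",o)
```

```text
10.45 [ 0.46162131 -0.18831874  0.19683346] [-0.02402787 -0.00020687  0.05383346] [ 0.1189733   1.1973204  -1.42943491]
10.5 [ 0.46161009 -0.18832244  0.19675865] [-0.02403856 -0.00021189  0.05375865] [ 0.39185836  0.64016549 -1.5722774 ]
shift [0.016, 0.001, 0.02] turn [-0.004, -0.009, -0.003] deg 0.5
```

View pics/8.png

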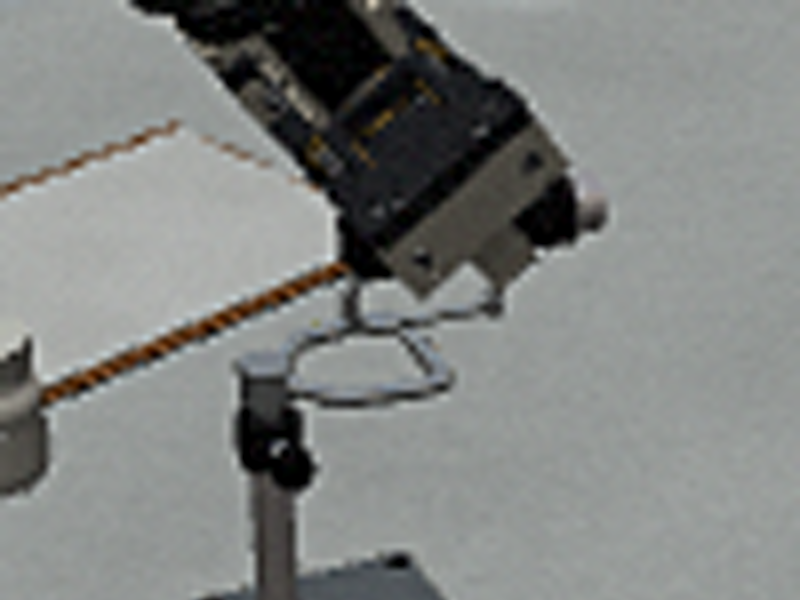

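send_rows(plan=[[[0.005,0,0.005],[0,0,0]],[[0.01,0,0.01],[0,0,0]],[[0.016,0,0.015],[0,0,0]],[[0.018,0,0.018],[0,0,0]],[[0.018,0,0.018],[0,-0.009,0]]])

```text
time_s: 11.05
tcp_pos: [0.4622, -0.1884, 0.1926]
eef_rot: [180.0, 55.0, 172.9]
contact_force: [-0.1, 0.6, -2.2]
gripper_width: 0.0257
```

send_rows(plan=[[[0.005,0,0.004],[0,0,0]],[[0.011,0,0.008],[0,0,0]],[[0.016,0,0.011],[0,0,0]],[[0.016,0,0.011],[0,0,0]],[[0.016,0,0.011],[0,0,0]]])

```text
time_s: 11.55
tcp_pos: [0.4622, -0.1884, 0.1897]
eef_rot: [180.0, 55.0, 172.9]
contact_force: [0.9, 0.3, -1.6]
gripper_width: 0.0256
```

send_rows(plan=[[[0.005,0,0.004],[0,0,0]],[[0.011,0,0.008],[0,0,0]],[[0.016,0,0.011],[0,0,0]],[[0.016,0,0.011],[0,0,0]],[[0.016,0,0.011],[0,0,0]]])

```text
time_s: 12.05
tcp_pos: [0.4622, -0.1884, 0.187]
eef_rot: [-180.0, 55.0, 172.9]
contact_force: [0.3, 0.5, 3.1]
gripper_width: 0.0258
```

```bash
cat >> h.py <<'E'
def st():
    s,p,R0=cur(); print(s["time_s"],"standframe mm",(S.inv().apply(p-C)*1000).round(1),"F stand",S.inv().apply(s["contact_force"]).round(1),"M",s["moment"].round(2),"tilt",np.degrees(np.arctan2(-(S.inv()*R0).as_matrix()[0,0],-(S.inv()*R0).as_matrix()[2,0])).round(1),s["gripper_width"].round(4) )
E
python3 -c "
from h import *
st();r.capture('wrist');st()"
```

```text
Traceback (most recent call last):
  File "h.py", line 33, in st
    s,p,R0=cur(); print(s["time_s"],"standframe mm",(S.inv().apply(p-C)*1000).round(1),"F stand",S.inv().apply(s["contact_force"]).round(1),"M",s["moment"].round(2),"tilt",np.degrees(np.arctan2(-(S.inv()*R0).as_matrix()[0,0],-(S.inv()*R0).as_matrix()[2,0])).round(1),s["gripper_width"].round(4) )
                                                                                                                                                                                                                                                                           ^^^^^^^^^^^^^^^^^^^^^^^^
AttributeError: 'float' object has no attribute 'round'
```

send_rows(plan=[[[0.008,0,0.006],[0,0,0]],[[0.016,0,0.011],[0,0,0]],[[0.024,0,0.017],[0,0,0]],[[0.033,0,0.023],[0,0,0]],[[0.033,0,0.023],[0,0,0]]])

```text
time_s: 12.55
tcp_pos: [0.4624, -0.1885, 0.1809]
eef_rot: [-180.0, 55.0, 172.9]
contact_force: [1.4, 0.5, 5.0]
gripper_width: 0.0258
```

```bash
sed -i 's/s\["gripper_width"\].round(4)/round(s["gripper_width"],4)/' h.py
python3 -c "
from h import *
st();r.capture('wrist');st();go(tgt(-.0235,.0285),tool(ys,35))"
```

```text
12.55 standframe mm [-23.3  -0.3  37.9] F stand [1.3 0.7 5. ] M [ 0.05 -1.42 -0.15] tilt 35.0 0.0258
12.6 standframe mm [-23.3  -0.3  38. ] F stand [0.5 0.4 4.4] M [ 0.04 -1.44 -0.18] tilt 35.0 0.0257
shift [0.053, 0.002, 0.035] turn [-0.004, 0.0, -0.002] deg 0.2
```

send_rows(plan=[[[0.007,0,0.005],[0,0,0]],[[0.014,0,0.01],[0,0,0]],[[0.022,0,0.015],[0,0,0]],[[0.03,0,0.021],[0,0,0]],[[0.03,0,0.021],[0,0,0]]])

```text
time_s: 13.1
tcp_pos: [0.4627, -0.1888, 0.176]
eef_rot: [-179.9, 55.0, 173.0]
contact_force: [1.1, 0.0, 7.3]
gripper_width: 0.0257
```

```bash
python3 -c "
from h import *
st();r.capture('wrist');st();go(tgt(-.0235,.0285),tool(ys,35))"
```

```text
13.1 standframe mm [-22.9  -0.5  33. ] F stand [1.1 0.1 7.3] M [-0.13 -1.   -0.03] tilt 35.0 0.0257
13.15 standframe mm [-22.9  -0.6  33.1] F stand [ 0.3 -0.   7.2] M [-0.13 -1.06  0.03] tilt 35.0 0.0261
shift [0.027, 0.004, 0.014] turn [-0.004, 0.001, -0.001] deg 0.2
```

send_rows(plan=[[[0.005,0,0.003],[0,0,0]],[[0.01,0,0.006],[0,0,0]],[[0.015,0,0.009],[0,0,0]],[[0.02,0,0.013],[0,0,0]],[[0.02,0,0.013],[0,0,0]]])

```text
time_s: 13.65
tcp_pos: [0.4627, -0.1892, 0.1732]
eef_rot: [-179.8, 55.1, 173.1]
contact_force: [0.5, -0.5, 8.0]
gripper_width: 0.0259
```

```bash
python3 -c "
from h import *
st();r.capture('wrist');st()
s,p,R0=cur(); go(p+S.apply([-.006,0,0]),R0)"
```

```text
13.65 standframe mm [-22.8  -0.9  30.2] F stand [ 0.5 -0.4  8. ] M [-0.11 -0.66  0.02] tilt 34.9 0.0259
13.7 standframe mm [-22.9  -0.9  30.2] F stand [-0.1  0.3  7.9] M [-0.19 -0.63  0.01] tilt 34.9 0.0259
shift [0.023, -0.0, -0.033] turn [0.0, 0.0, 0.0] deg 0.0
```

send_rows(plan=[[[0.003,0,0.002],[0,0,0]],[[0.006,0,0.004],[0,0,0]],[[0.009,0,0.006],[0,0,0]],[[0.012,0,0.008],[0,0,0]],[[0.012,0,0.008],[0,0,0]]])

```text
time_s: 14.2
tcp_pos: [0.4627, -0.1895, 0.1718]
eef_rot: [-179.8, 55.1, 173.2]
contact_force: [0.3, 0.5, 8.4]
gripper_width: 0.0256
```

```bash
python3 -c "
from h import *
st();r.capture('wrist');st()
s,p,R0=cur(); go(p+S.apply([-.005,0,0]),R0)"
```

```text
14.2 standframe mm [-22.8  -1.2  28.8] F stand [0.2 0.5 8.4] M [ 0.02 -0.54 -0.05] tilt 34.9 0.0256
14.25 standframe mm [-22.8  -1.2  28.8] F stand [ 0.1 -0.1  7.7] M [-0.04 -0.54  0.01] tilt 34.9 0.0257
shift [0.019, -0.0, -0.027] turn [0.0, 0.0, 0.0] deg 0.0
```

send_rows(plan=[[[0.006,0,0.002],[0,0,0]],[[0.014,0,-0.009],[0,0,0]],[[0.022,0,-0.018],[0,0,0]],[[0.03,0,-0.028],[0,0,0]],[[0.03,0,-0.028],[0,0,0]]])

```text
time_s: 14.75
tcp_pos: [0.4558, -0.1889, 0.1709]
eef_rot: [-179.8, 55.0, 173.2]
contact_force: [-3.1, 0.9, 4.6]
gripper_width: 0.0258
```

```bash
python3 -c "
from h import *
st();r.capture('wrist');st()
s,p,R0=cur(); go(p+S.apply([-.005,0,0]),R0)"
```

```text
14.75 standframe mm [-29.7  -1.4  27.9] F stand [-3.2  0.5  4.6] M [-0.2  -0.24  0.04] tilt 35.0 0.0258
14.8 standframe mm [-29.9  -1.4  27.8] F stand [-3.  -0.4  4.6] M [-0.14 -0.1   0.07] tilt 35.1 0.0259
shift [0.019, -0.0, -0.027] turn [0.0, 0.0, 0.0] deg 0.0
```

send_rows(plan=[[[0.004,0,-0.006],[0,0,0]],[[0.008,0,-0.011],[0,0,0]],[[0.012,0,-0.017],[0,0,0]],[[0.019,0,-0.027],[0,0,0]],[[0.019,0,-0.027],[0,0,0]]])

```text
time_s: 15.3
tcp_pos: [0.451, -0.1881, 0.1703]
eef_rot: [-179.8, 55.0, 173.1]
contact_force: [-0.0, -1.3, -2.4]
gripper_width: 0.0253
```

```bash
python3 -c "
from h import *
st();r.capture('wrist');st()
s,p,R0=cur(); go(p+S.apply([-.006,0,0]),R0)"
```

```text
15.3 standframe mm [-34.6  -1.3  27.3] F stand [ 0.1 -1.2 -2.4] M [-0.35 -2.3   0.03] tilt 35.0 0.0253
15.35 standframe mm [-34.6  -1.3  27.4] F stand [ 0.7 -0.6 -2.2] M [-0.32 -2.37  0.04] tilt 35.0 0.0256
shift [0.023, -0.0, -0.033] turn [0.0, 0.0, 0.0] deg 0.0
```

send_rows(plan=[[[0.008,0,-0.011],[0,0,0]],[[0.016,0,-0.022],[0,0,0]],[[0.023,0,-0.033],[0,0,0]],[[0.034,0,-0.049],[0,0,0]],[[0.034,0,-0.049],[0,0,0]]])

```text
time_s: 15.85
tcp_pos: [0.4418, -0.187, 0.1706]
eef_rot: [-179.8, 55.0, 173.1]
contact_force: [0.4, 0.4, -3.0]
gripper_width: 0.0256
```

Run:
```python
from h import *
st();a=r.capture('scene');st()
o=cv2.resize(a["color"][115:190,200:290,::-1],(720,600),interpolation=2); cv2.imwrite("pics/9.png",o)
# pivot plan: rotate about bar: TCP rel. bar now v; rotate by phi about stand -y (so +x goes up)
s,p,R0=cur(); v=S.inv().apply(p-C-[0,0,-.0025])
for phi in(30,60,90):
    Q=R.from_euler('y',-phi,degrees=True); pt=C+[0,0,-.0025]+S.apply(Q.apply(v)); Rt=S*Q*S.inv()*R0
    print(phi,pt.round(3),"approach",Rt.as_matrix()[:,0].round(2)); go(pt,Rt)
```

```text
15.85 standframe mm [-43.9  -1.2  27.6] F stand [ 0.4  0.4 -3. ] M [-0.3  -2.27  0.01] tilt 35.0 0.0256
15.9 standframe mm [-43.7  -1.3  27.6] F stand [-0.6  0.3 -1.6] M [-0.33 -2.35  0.  ] tilt 35.0 0.0258
30 [ 0.433 -0.186  0.145] approach [-0.09  0.01 -1.  ]
shift [0.176, 0.0, 0.049] turn [0.0, -0.667, 0.002] deg 30.0
60 [ 0.438 -0.186  0.118] approach [ 0.42 -0.05 -0.91]
shift [0.305, 0.001, 0.179] turn [0.001, -1.333, 0.004] deg 60.0
90 [ 0.456 -0.189  0.097] approach [ 0.81 -0.1  -0.57]
shift [0.351, 0.001, 0.356] turn [0.001, -2.0, 0.006] deg 90.0
```

View pics/9.png

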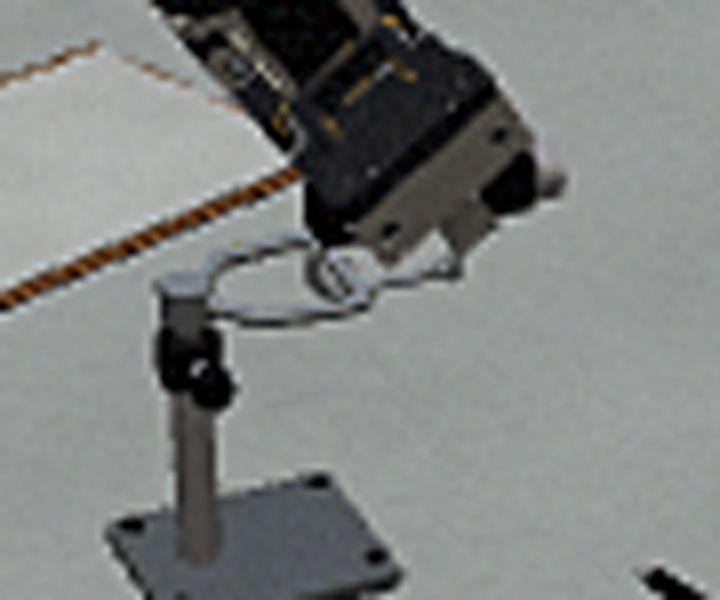

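```bash
cat >> h.py <<'E'
B0=C+np.array([0,0,-.0025])
def arc(phis,bx=.042,bz=-.025,tilt=35,dy=-.0012):
    "lamp pitched up by phi about the bar, bar held at lamp (bx,bz)"
    _,p0,R0=cur()
    for i,phi in enumerate(phis):
        Q=R.from_euler('y',-phi,degrees=True)
        b=(bx[i],bz) if np.ndim(bx) else (bx,bz)
        pt=B0+S.apply(Q.apply([-b[0],0,-b[1]+.0017])+[0,dy,0]); Rt=S*Q*S.inv()*tool(ys,tilt)
        d=R0.inv().apply(pt-p0)/.15; t=(R0.inv()*Rt).as_rotvec()/(np.pi/4)
        print([d.round(3).tolist(),t.round(3).tolist()],end=",\n")
E
python3 -c "
from h import *
arc([5,11,18,25,30])"
```

```text
[[0.041, 0.0, 0.024], [-0.004, -0.111, 0.001]],
[[0.075, 0.001, 0.031], [-0.004, -0.245, 0.001]],
[[0.114, 0.001, 0.043], [-0.004, -0.4, 0.001]],
[[0.151, 0.001, 0.059], [-0.004, -0.556, 0.001]],
[[0.176, 0.001, 0.074], [-0.004, -0.667, 0.002]],
```

send_rows(plan=[[[0.041,0,0.024],[0,-0.111,0]],[[0.075,0.001,0.031],[0,-0.245,0]],[[0.114,0.001,0.043],[0,-0.4,0]],[[0.151,0.001,0.059],[0,-0.556,0]],[[0.176,0.001,0.074],[0,-0.667,0]]])

```text
time_s: 16.4
tcp_pos: [0.4354, -0.1862, 0.1431]
eef_rot: [-178.7, 85.3, 174.2]
contact_force: [-0.1, -0.0, -1.5]
gripper_width: 0.0255
```

```bash
python3 -c "
from h import *
st();print(cur()[0]['joints'].round(1));arc([36,42,48,54,60])"
```

```text
16.4 standframe mm [-50.3  -1.2   0.1] F stand [-0.1 -0.  -1.5] M [-0.11 -0.31 -0.02] tilt 4.7 0.0255
[  0.3   9.8 -28.8  -0.6 -56.1 -97. ]
[[0.037, 0.0, 0.007], [-0.003, -0.126, 0.002]],
[[0.071, 0.0, 0.014], [-0.003, -0.26, 0.002]],
[[0.105, 0.0, 0.024], [-0.003, -0.393, 0.003]],
[[0.136, 0.0, 0.038], [-0.003, -0.526, 0.003]],
[[0.167, 0.0, 0.055], [-0.003, -0.66, 0.003]],
```

send_rows(plan=[[[0.037,0,0.007],[0,-0.126,0]],[[0.071,0,0.014],[0,-0.26,0]],[[0.105,0,0.024],[0,-0.393,0]],[[0.136,0,0.038],[0,-0.526,0]],[[0.167,0,0.055],[0,-0.66,0]]])

```text
time_s: 16.9
tcp_pos: [0.4439, -0.1898, 0.1225]
eef_rot: [1.3, 65.0, -5.7]
contact_force: [-70.3, 26.1, -81.8]
gripper_width: 0.0259
```

```bash
python3 -c "
from h import *
st();print(cur()[0]['joints'].round(1));arc([64,68,72,76,80],[.043,.044,.045,.045,.045])"
```

```text
16.9 standframe mm [-41.5  -3.8 -20.5] F stand [-72.9  17.4 -81.8] M [ 2.69 16.35  2.02] tilt -25.0 0.0259
[   1.3   -1.8  -58.3   19.    -9.2 -116.4]
[[0.05, 0.017, -0.034], [-0.006, -0.089, -0.011]],
[[0.078, 0.016, -0.035], [-0.006, -0.178, -0.011]],
[[0.106, 0.016, -0.034], [-0.007, -0.267, -0.011]],
[[0.129, 0.016, -0.026], [-0.007, -0.356, -0.01]],
[[0.152, 0.016, -0.017], [-0.007, -0.445, -0.01]],
```

```bash
python3 -c "
from h import *
r.capture('wrist');st();print(cur()[0]['joints'].round(1));arc([57,54,51,48,46])"
```

```text
16.95 standframe mm [-29.1  -0.8 -12. ] F stand [20.1  7.7 12.6] M [ 0.98 -3.12  0.64] tilt -26.5 0.0254
[   1.2   -1.9  -57.8   19.8   -8.2 -117. ]
[[0.019, -0.003, -0.13], [-0.003, 0.099, -0.019]],
[[0.002, -0.003, -0.129], [-0.002, 0.166, -0.019]],
[[-0.016, -0.002, -0.127], [-0.002, 0.233, -0.019]],
[[-0.033, -0.002, -0.124], [-0.001, 0.299, -0.019]],
[[-0.044, -0.002, -0.122], [-0.001, 0.344, -0.019]],
```

send_rows(plan=[[[0.01,-0.002,-0.05],[0,0.05,0]],[[0.005,-0.002,-0.09],[0,0.12,0]],[[-0.01,-0.002,-0.12],[0,0.2,-0.01]],[[-0.033,-0.002,-0.124],[0,0.299,-0.019]],[[-0.044,-0.002,-0.122],[0,0.344,-0.019]]])

```text
time_s: 17.45
tcp_pos: [0.4381, -0.1862, 0.1298]
eef_rot: [0.0, 79.1, -6.9]
contact_force: [1.0, -1.1, -2.0]
gripper_width: 0.0258
```

Run:
```python
from h import *
st();a=r.capture('scene');st();print(cur()[0]['joints'].round(1))
o=cv2.resize(a["color"][115:190,200:290,::-1],(720,600),interpolation=2); cv2.imwrite("pics/10.png",o)
arc([46,46,46,46,46])
```

```text
17.45 standframe mm [-47.6  -0.9 -13.2] F stand [ 1.1 -0.9 -2. ] M [ 0.02  0.65 -0.03] tilt -10.9 0.0258
17.5 standframe mm [-46.6  -0.9 -13. ] F stand [ 2.  -0.3 -1.7] M [ 0.02  0.23 -0.03] tilt -10.9 0.0254
[   2.1    2.6  -41.8    3.   -34.9 -101.2]
[[0.005, -0.002, -0.013], [0.001, -0.003, 0.0]],
[[0.005, -0.002, -0.013], [0.001, -0.003, 0.0]],
[[0.005, -0.002, -0.013], [0.001, -0.003, 0.0]],
[[0.005, -0.002, -0.013], [0.001, -0.003, 0.0]],
[[0.005, -0.002, -0.013], [0.001, -0.003, 0.0]],
```

View pics/10.png

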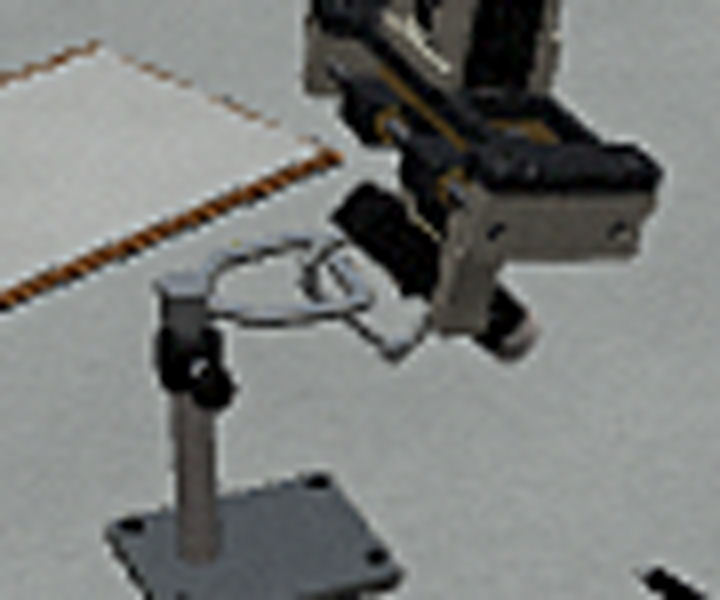

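```bash
cat > fk.py <<'E'
import numpy as np
from scipy.spatial.transform import Rotation as R
from scipy.optimize import least_squares
D=[([-50.297,20.548,.681,0,-70.135,-16.508],[.26584,-.62041,.2455]),([29.9,35.1,9.5,-12.1,-97.6,-109.1],[.5367,.1784,.1609]),
([-2,25.5,0,-3,-99.7,-94.6],[.4602,-.1896,.2407]),([.3,9.8,-28.8,-.6,-56.1,-97],[.4354,-.1862,.1431]),([2.1,2.6,-41.8,3,-34.9,-101.2],[.4386,-.1863,.1300])]
e=lambda a,t:R.from_euler(a,t,degrees=True)
def fk(q,P,s4=1,s6=1):
    a1,h,L1,a3,L2,d,L6=P[:7]
    A=e('z',q[0]); p=A.apply([a1,d,h]); A=A*e('y',q[1]); p=p+A.apply([0,0,L1]); A=A*e('y',-q[2]); p=p+A.apply([L2,0,a3])
    A=A*e('x',s4*q[3]); A=A*e('y',-q[4]); p=p+A.apply([L6,0,0]); A=A*e('x',s6*q[5]); return p,A
def fit():
    best=None
    for s4 in(1,-1):
        f=lambda P:np.concatenate([(fk(q,P,s4)[0]-t) for q,t in D]+[1e-3*(P-P0)])
        for P0 in([0,.35,.4,0,.4,-.19,.2],[.1,.3,.35,.05,.35,-.19,.25]):
            P0=np.array(P0); s=least_squares(f,P0)
            if best is None or s.cost<best[0].cost: best=(s,s4,np.abs(s.fun[:15]).max())
    return best
if __name__=="__main__":
    b=fit(); print(b[1],b[2],b[0].x.round(4))
    for s6 in(1,-1):
        _,A=fk(D[0][0],b[0].x,b[1],s6); print(A.as_matrix().round(2).tolist())
    _,A=fk(D[4][0],b[0].x,b[1],1); print(A.as_matrix().round(2).tolist())
E
python3 fk.py; python3 -c "
from h import *
print(cur()[2].as_matrix().round(2).tolist())"
```

```text
-1 0.023670963525742106 [ 0.0321  0.1475  0.6316  0.0063  0.4114 -0.1917  0.3765]
[[-0.0, 0.56, 0.83], [0.0, 0.83, -0.56], [-1.0, 0.0, -0.0]]
[[-0.0, 0.92, 0.39], [0.0, 0.39, -0.92], [-1.0, -0.0, -0.0]]
[[0.19, -0.95, -0.26], [-0.02, -0.27, 0.96], [-0.98, -0.17, -0.07]]
[[0.19, 0.12, 0.97], [-0.02, 0.99, -0.12], [-0.98, -0.0, 0.19]]
```

```bash
python3 - <<'E'
import re
s=open('fk.py').read()
s=s.replace("a1,h,L1,a3,L2,d,L6=P[:7]","a1,h,L1,a3,L2,d,L6,e2,d2,b1,e3,d3=P")
s=s.replace("p=A.apply([a1,d,h])","p=A.apply([a1,0*d,h])").replace("p=p+A.apply([0,0,L1])","p=p+A.apply([b1,d,L1])").replace("A=A*e('y',-q[4]); p=p+A.apply([L6,0,0])","p=p+A.apply([0,d2,e2]); A=A*e('y',-q[4]); p=p+A.apply([L6,0,e3])")
s=s.replace("[0,.35,.4,0,.4,-.19,.2]","[0,.35,.4,0,.4,-.19,.2,0,0,0,0,0]").replace("[.1,.3,.35,.05,.35,-.19,.25]","[0,.3,.4,0,.4,-.1,.25,0,-.1,0,0.05,0]")
open('fk.py','w').write(s)
E
python3 fk.py; python3 -c "
from h import *
s,p,_=cur();print(s['joints'].round(3).tolist(),p.round(4).tolist())"
```

```text
-1 0.0004755811985021896 [-2.580e-02  1.987e-01  6.072e-01  6.200e-03  4.727e-01 -1.790e-02
  3.605e-01 -1.000e-04 -1.739e-01  1.770e-02 -3.300e-03  0.000e+00]
[[-0.0, 0.56, 0.83], [0.0, 0.83, -0.56], [-1.0, 0.0, -0.0]]
[[-0.0, 0.92, 0.39], [0.0, 0.39, -0.92], [-1.0, -0.0, -0.0]]
[[0.19, -0.95, -0.26], [-0.02, -0.27, 0.96], [-0.98, -0.17, -0.07]]
[2.088, 2.559, -41.824, 2.954, -34.906, -101.224] [0.4391, -0.1863, 0.13]
```

```bash
cat > ik.py <<'E'
from fk import *
b=fit(); P,s4=b[0].x,b[1]
lo=np.array([-176.03,-82.01,-58.28,-173.87,-174.79,-173.66])+2; hi=np.array([176.03,121.73,71.71,95.51,-.11,173.66])-2; lo[4]+=2; hi[4]-=4
S=e('z',-6.9); B0=np.array([.4855,-.191,.1405])
a=np.radians(35); x=np.array([-np.sin(a),0,-np.cos(a)]); y=np.array([0,1.,0]); T35=R.from_matrix(np.stack([x,y,np.cross(x,y)],1))
def pose(phi,psi,bx=.044,bz=-.025):
    Q=S*e('z',psi)*e('y',-phi); return B0+Q.apply([-bx,0,-bz+.0017]),Q*T35
def FK(q):
    p,A=fk(q,P,s4,-1); return p,A*e('x',-90)
def ik(p,Rt,q0):
    f=lambda q:np.concatenate([(FK(q)[0]-p)*10,(FK(q)[1].inv()*Rt).as_rotvec()])
    s=least_squares(f,np.clip(q0,lo+.1,hi-.1),bounds=(lo,hi),x_scale=30.); return s.x,np.linalg.norm(s.fun)
if __name__=="__main__":
    q0=np.array([2.088,2.559,-41.824,2.954,-34.906,-101.224]); print(FK(q0)[0],FK(q0)[1].as_matrix().round(2).tolist())
    for psi in(-45,-30,-15,0,15,30,45):
        q=q0; last=None
        for k in range(1,6): q,er=ik(*pose(46,psi*k/5),q)
        if er>.02: print(psi,"fail at 46",er); continue
        for phi in range(50,125,5):
            qn,er=ik(*pose(phi,psi),q)
            if er>.02: break
            q=qn; last=phi
        print(psi,last,q.round(0))
E
python3 ik.py
```

```text
[ 0.43834117 -0.18646196  0.12987917] [[0.19, 0.12, 0.97], [-0.02, 0.99, -0.12], [-0.98, -0.0, 0.19]]
-45 None [  13.    4.  -45.   17.  -37. -167.]
-30 50 [  12.    1.  -52.   24.  -29. -159.]
-15 50 [   8.    0.  -51.   17.  -27. -134.]
0 55 [   3.   -1.  -52.   11.  -19. -110.]
15 120 [ -67.   48.  -42. -105.  -85.   91.]
30 120 [-63.  45. -31. -92. -84.  76.]
45 120 [-59.  45. -21. -82. -88.  66.]
```

```bash
cat > path.py <<'E'
from ik import *
q0=np.array([2.088,2.559,-41.824,2.954,-34.906,-101.224])
# BFS on grid from (46,0)
from collections import deque
st=2; start=(46,0); sol={start:ik(*pose(*start),q0)[0]}; par={start:None}; dq=deque([start])
while dq:
    n=dq.popleft()
    for d in((st,0),(-st,0),(0,st),(0,-st)):
        m=(n[0]+d[0],n[1]+d[1])
        if m in sol or not(20<=m[0]<=122 and -2<=m[1]<=60): continue
        q,er=ik(*pose(*m),sol[n])
        if er<.01 and np.abs(q-sol[n]).max()<16: sol[m]=q; par[m]=n; dq.append(m)
print(len(sol))
for phi in range(20,123,6):
    L=[m[1] for m in sol if m[0]==phi]; print(phi,(min(L),max(L)) if L else None)
import pickle; pickle.dump((sol,par),open('sol.pkl','wb'))
E
python3 path.py
```

```text
1620
20 (-2, 60)
26 (-2, 60)
32 (-2, 60)
38 (-2, 60)
44 (-2, 60)
50 (-2, 60)
56 (-2, 60)
62 (6, 60)
68 (8, 60)
74 (4, 60)
80 (-2, 60)
86 (-2, 60)
92 (-2, 60)
98 (-2, 60)
104 (0, 60)
110 (0, 60)
116 (0, 60)
122 (-2, 60)
```

```bash
cat > dj.py <<'E'
import pickle,heapq,numpy as np
sol,_=pickle.load(open('sol.pkl','rb')); s=(46,0); D={s:0}; pa={s:None}; h=[(0,s)]
while h:
    d,n=heapq.heappop(h)
    if d>D[n]: continue
    for dd in((2,0),(-2,0),(0,2),(0,-2),(2,2),(2,-2),(-2,2),(-2,-2)):
        m=(n[0]+dd[0],n[1]+dd[1])
        if m not in sol: continue
        st=np.abs(sol[m]-sol[n]).max()
        if st>16: continue
        c=d+st**2+1
        if c<D.get(m,1e9): D[m]=c; pa[m]=n; heapq.heappush(h,(c,m))
for g in[(110,10),(116,10),(116,20),(116,30)]:
    if g in D: print(g,round(D[g]))
g=(116,20);L=[]
while g: L.append(g); g=pa[g]
for a in L[::-1]: print(a,sol[a].round(0))
E
python3 dj.py
```

```text
(110, 10) 544
(116, 10) 554
(116, 20) 523
(116, 30) 502
(46, 0) [   2.    2.  -42.    3.  -34. -102.]
(44, 2) [  2.   3. -40.   2. -37. -98.]
(42, 4) [  1.   4. -38.   1. -40. -94.]
(40, 6) [  0.   5. -36.   0. -43. -91.]
(38, 8) [ -0.   6. -35.  -0. -46. -89.]
(36, 10) [ -0.   7. -33.  -0. -49. -87.]
(34, 12) [ -0.   8. -32.   0. -51. -85.]
(32, 14) [ -0.   9. -30.   0. -53. -83.]
(30, 16) [ -0.  10. -29.   1. -56. -81.]
(28, 18) [ -0.  11. -28.   2. -58. -80.]
(28, 20) [ -0.  11. -28.   2. -58. -78.]
(28, 22) [ -0.  11. -28.   2. -57. -76.]
(28, 24) [ -0.  11. -28.   2. -57. -74.]
(28, 26) [ -0.  11. -28.   3. -57. -72.]
(28, 28) [ -0.  11. -29.   3. -57. -70.]
(28, 30) [ -0.  11. -29.   3. -57. -69.]
(28, 32) [ -0.  11. -29.   4. -57. -67.]
(28, 34) [ -0.  11. -29.   4. -56. -65.]
(28, 36) [ -0.  11. -29.   4. -56. -63.]
(28, 38) [ -0.  11. -29.   4. -56. -61.]
(28, 40) [ -0.  11. -29.   5. -56. -59.]
(28, 42) [ -0.  11. -29.   5. -55. -57.]
(28, 44) [ -1.  11. -29.   5. -55. -56.]
(30, 44) [ -1.  11. -29.   4. -54. -54.]
(32, 44) [ -2.  10. -30.   2. -52. -52.]
(34, 44) [ -3.  10
[... 1970 characters left out ...]
6.  41. -17. -75. -86.  59.]
(116, 50) [-57.  42. -18. -77. -87.  61.]
(116, 48) [-57.  42. -19. -78. -86.  62.]
(116, 46) [-58.  42. -21. -80. -85.  63.]
(116, 44) [-59.  42. -22. -81. -84.  64.]
(116, 42) [-59.  42. -23. -82. -84.  65.]
(116, 40) [-60.  41. -25. -84. -83.  66.]
(116, 38) [-60.  41. -26. -85. -82.  67.]
(116, 36) [-61.  41. -27. -86. -82.  68.]
(116, 34) [-62.  41. -29. -88. -81.  70.]
(116, 32) [-62.  41. -30. -89. -81.  71.]
(116, 30) [-63.  41. -32. -91. -80.  73.]
(116, 28) [-64.  41. -33. -93. -80.  74.]
(116, 26) [-64.  42. -34. -94. -80.  76.]
(116, 24) [-65.  42. -36. -96. -79.  78.]
(116, 22) [-65.  42. -37. -98. -79.  80.]
(116, 20) [-66.  42. -39. -99. -79.  81.]
```

Run:
```python
import pickle,numpy as np
from ik import *
q=ik(*pose(46,0,.044,-.027),np.array([2.088,2.559,-41.824,2.954,-34.906,-101.224]))[0]
path=[(46-2*k,3*k) for k in range(1,6)]+[(36,15+3*k) for k in range(1,6)]+[(p,30) for p in range(38,118,2)]
for m in path:
    qn,er=ik(*pose(*m,.044,-.027),q)
    if er>.01 or np.abs(qn-q).max()>4 or m[0]%10==0: print(m,qn.round(0),"step",np.abs(qn-q).max().round(1),er.round(3))
    q=qn
```

```text
(44, 3) [  1.   3. -40.   1. -38. -96.] step 5.6 0.0
(42, 6) [  0.   4. -38.   0. -41. -91.] step 4.7 0.0
(40, 9) [ -0.   5. -36.  -0. -44. -87.] step 4.0 0.0
(40, 30) [ -4.   7. -33.  -3. -46. -60.] step 1.8 0.0
(50, 30) [ -9.   5. -34. -13. -38. -48.] step 2.9 0.0
(58, 30) [-15.   5. -34. -25. -35. -33.] step 4.2 0.0
(60, 30) [-17.   6. -33. -28. -35. -29.] step 4.5 0.0
(62, 30) [-19.   6. -33. -32. -35. -24.] step 4.8 0.0
(64, 30) [-21.   6. -32. -36. -35. -19.] step 5.0 0.0
(66, 30) [-23.   7. -32. -40. -36. -14.] step 5.1 0.0
(68, 30) [-26.   7. -32. -44. -36.  -9.] step 5.2 0.0
(70, 30) [-28.   8. -31. -48. -37.  -3.] step 5.2 0.0
(72, 30) [-31.   9. -31. -51. -38.   2.] step 5.1 0.0
(74, 30) [-33.   9. -31. -55. -40.   7.] step 5.0 0.0
(76, 30) [-36.  10. -30. -58. -41.  12.] step 4.8 0.0
(78, 30) [-38.  11. -30. -61. -43.  16.] step 4.7 0.0
(80, 30) [-40.  12. -30. -64. -45.  21.] step 4.5 0.0
(82, 30) [-43.  14. -30. -67. -46.  25.] step 4.3 0.0
(84, 30) [-45.  15. -31. -70. -48.  29.] step 4.1 0.0
(90, 30) [-51.  19. -31. -76. -54.  40.] step 3.5 0.0
(100, 30) [-58.  27. -32. -84. -64.  55.] step 2.7 0.0
(110, 30) [-62.  36. -32. -89. -74.  67.] step 2.1 0.0
```

```bash
cat >> h.py <<'E'
def arc2(L,bx=.044,bz=-.027):
    _,p0,R0=cur()
    for phi,psi in L:
        Q=S*R.from_euler('z',psi,degrees=True)*R.from_euler('y',-phi,degrees=True)
        pt=B0+Q.apply([-bx,0,-bz+.0017]); Rt=Q*tool(0,35)
        print([(R0.inv().apply(pt-p0)/.15).round(3).tolist(),((R0.inv()*Rt).as_rotvec()/(np.pi/4)).round(3).tolist()],end=", ")
    print()
E
python3 -c "
from h import *
st();arc2([(45,2),(42,5),(40,9),(38,12),(36,15)])"
```

```text
17.5 standframe mm [-46.6  -0.9 -13. ] F stand [ 2.  -0.3 -1.7] M [ 0.02  0.23 -0.03] tilt -10.9 0.0254
[[-0.004, -0.006, -0.031], [-0.043, 0.02, 0.008]], [[-0.022, -0.024, -0.03], [-0.109, 0.086, 0.017]], [[-0.034, -0.049, -0.027], [-0.198, 0.13, 0.028]], [[-0.045, -0.067, -0.022], [-0.264, 0.174, 0.032]], [[-0.056, -0.085, -0.017], [-0.331, 0.218, 0.035]],
```

send_rows(plan=[[[-0.004,-0.006,-0.031],[-0.043,0.02,0.008]],[[-0.022,-0.024,-0.03],[-0.109,0.086,0.017]],[[-0.034,-0.049,-0.027],[-0.198,0.13,0.028]],[[-0.045,-0.067,-0.022],[-0.264,0.174,0.032]],[[-0.056,-0.085,-0.017],[-0.331,0.218,0.035]]])

```text
time_s: 18.0
tcp_pos: [0.4331, -0.1987, 0.1378]
eef_rot: [1.0, 89.0, 9.2]
contact_force: [-0.5, -0.6, -1.8]
gripper_width: 0.0255
```

```bash
python3 -c "
from h import *
st();print(cur()[0]['joints'].round(0));arc2([(36,18),(36,21),(36,24),(36,27),(36,30)])"
```

```text
18.0 standframe mm [-51.1 -14.   -5.2] F stand [-0.4 -0.6 -1.8] M [-0.03  0.06 -0.01] tilt -0.9 0.0255
[ -1.   7. -33.  -0. -49. -81.]
[[-0.0, -0.016, 0.004], [-0.065, -0.001, 0.001]], [[-0.0, -0.035, 0.006], [-0.132, -0.001, 0.002]], [[-0.0, -0.053, 0.008], [-0.198, -0.001, 0.003]], [[-0.0, -0.071, 0.011], [-0.265, -0.001, 0.004]], [[-0.0, -0.089, 0.015], [-0.332, -0.001, 0.005]],
```

send_rows(plan=[[[0,-0.016,0.004],[-0.065,0,0]],[[0,-0.035,0.006],[-0.132,0,0]],[[0,-0.053,0.008],[-0.198,0,0.003]],[[0,-0.071,0.011],[-0.265,0,0.004]],[[0,-0.089,0.015],[-0.332,0,0.005]]])

```text
time_s: 18.5
tcp_pos: [0.4367, -0.2118, 0.1377]
eef_rot: [-1.6, 89.0, 21.7]
contact_force: [0.4, 0.5, -2.2]
gripper_width: 0.0258
```

```bash
python3 -c "
from h import *
st();print(cur()[0]['joints'].round(0));arc2([(38,30),(41,30),(44,30),(47,30),(50,30)])"
```

```text
18.5 standframe mm [-45.9 -26.5  -5.3] F stand [ 0.3  0.6 -2.2] M [-0.05  0.03  0.02] tilt -0.8 0.0258
[ -3.   8. -31.  -1. -49. -64.]
[[0.011, 0.0, 0.005], [0.003, -0.045, 0.0]], [[0.029, 0.0, 0.006], [0.003, -0.112, 0.0]], [[0.047, 0.0, 0.009], [0.003, -0.179, 0.0]], [[0.065, 0.0, 0.013], [0.003, -0.245, 0.0]], [[0.083, 0.0, 0.017], [0.003, -0.312, 0.0]],
```

send_rows(plan=[[[0.011,0,0.005],[0,-0.045,0]],[[0.029,0,0.006],[0,-0.112,0]],[[0.047,0,0.009],[0,-0.179,0]],[[0.065,0,0.013],[0,-0.245,0]],[[0.083,0,0.017],[0,-0.312,0]]])

```text
time_s: 19.0
tcp_pos: [0.4386, -0.2107, 0.1251]
eef_rot: [-0.2, 74.9, 23.0]
contact_force: [0.0, -0.5, -2.1]
gripper_width: 0.0258
```

```bash
python3 -c "
from h import *
st();print(cur()[0]['joints'].round(0));arc2([(52,30),(54,30),(56,30),(58,30),(60,30)])"
```

```text
19.0 standframe mm [-44.2 -25.2 -17.9] F stand [ 0.1 -0.5 -2.1] M [-0.41  1.03  0.02] tilt -13.2 0.0258
[ -9.   5. -34. -13. -39. -48.]
[[0.012, -0.002, 0.005], [0.003, -0.042, 0.001]], [[0.025, -0.002, 0.006], [0.003, -0.087, 0.001]], [[0.037, -0.002, 0.007], [0.003, -0.131, 0.001]], [[0.049, -0.002, 0.009], [0.003, -0.175, 0.001]], [[0.061, -0.002, 0.011], [0.003, -0.22, 0.0]],
```

send_rows(plan=[[[0.012,-0.002,0.005],[0,-0.042,0]],[[0.025,-0.002,0.006],[0,-0.087,0]],[[0.037,-0.002,0.007],[0,-0.131,0]],[[0.049,-0.002,0.009],[0,-0.175,0]],[[0.061,-0.002,0.011],[0,-0.22,0]]])

```text
time_s: 19.5
tcp_pos: [0.4417, -0.2094, 0.1165]
eef_rot: [-0.2, 64.9, 23.0]
contact_force: [-0.8, 0.1, -1.8]
gripper_width: 0.0255
```

```bash
python3 -c "
from h import *
st();print(cur()[0]['joints'].round(0));arc2([(62,30),(64,30),(66,30),(68,30),(70,30)])"
```

```text
19.5 standframe mm [-41.3 -23.5 -26.5] F stand [-0.8  0.  -1.8] M [-0.67  1.65  0.04] tilt -22.1 0.0255
[-17.   5. -33. -28. -36. -29.]
[[0.012, -0.002, 0.005], [0.003, -0.043, 0.001]], [[0.025, -0.002, 0.006], [0.003, -0.088, 0.001]], [[0.037, -0.002, 0.008], [0.003, -0.132, 0.001]], [[0.049, -0.002, 0.01], [0.003, -0.176, 0.001]], [[0.061, -0.002, 0.012], [0.003, -0.221, 0.001]],
```

Tracking as predicted; same rows again, two calls.

send_rows(plan=[[[0.012,-0.002,0.005],[0,-0.042,0]],[[0.025,-0.002,0.006],[0,-0.087,0]],[[0.037,-0.002,0.007],[0,-0.131,0]],[[0.049,-0.002,0.009],[0,-0.175,0]],[[0.061,-0.002,0.012],[0,-0.22,0]]])

```text
time_s: 20.0
tcp_pos: [0.4463, -0.2075, 0.1088]
eef_rot: [-0.2, 55.0, 23.0]
contact_force: [-0.1, 0.1, -1.7]
gripper_width: 0.0261
```

send_rows(plan=[[[0.012,-0.002,0.005],[0,-0.042,0]],[[0.025,-0.002,0.006],[0,-0.087,0]],[[0.037,-0.002,0.007],[0,-0.131,0]],[[0.049,-0.002,0.009],[0,-0.175,0]],[[0.061,-0.002,0.012],[0,-0.22,0]]])

```text
time_s: 20.5
tcp_pos: [0.452, -0.2053, 0.1022]
eef_rot: [-0.2, 45.1, 23.0]
contact_force: [-0.2, 0.2, -2.5]
gripper_width: 0.0257
```

```bash
python3 -c "
from h import *
st();print(cur()[0]['joints'].round(0));arc2([(82,30),(84,30),(86,30),(88,30),(90,30)])"
```

```text
20.5 standframe mm [-31.6 -18.2 -40.8] F stand [-0.2  0.2 -2.5] M [-1.14  2.8   0.1 ] tilt -40.8 0.0257
[-41.  12. -29. -62. -46.  18.]
[[0.015, -0.0, 0.003], [0.004, -0.046, 0.002]], [[0.027, -0.0, 0.004], [0.004, -0.091, 0.002]], [[0.039, -0.0, 0.006], [0.004, -0.135, 0.002]], [[0.051, -0.0, 0.008], [0.004, -0.179, 0.001]], [[0.063, -0.0, 0.01], [0.004, -0.224, 0.001]],
```

send_rows(plan=[[[0.014,0,0.003],[0,-0.046,0]],[[0.027,0,0.004],[0,-0.091,0]],[[0.039,0,0.006],[0,-0.135,0]],[[0.051,0,0.008],[0,-0.179,0]],[[0.063,0,0.01],[0,-0.224,0]]])

```text
time_s: 21.0
tcp_pos: [0.4584, -0.2024, 0.0962]
eef_rot: [-0.2, 35.0, 23.0]
contact_force: [0.5, 0.1, -1.9]
gripper_width: 0.0259
```

send_rows(plan=[[[0.014,0,0.003],[0,-0.046,0]],[[0.027,0,0.004],[0,-0.091,0]],[[0.039,0,0.006],[0,-0.135,0]],[[0.051,0,0.008],[0,-0.179,0]],[[0.063,0,0.01],[0,-0.224,0]]])

```text
time_s: 21.5
tcp_pos: [0.4657, -0.1991, 0.0915]
eef_rot: [-0.2, 25.0, 23.0]
contact_force: [-1.0, -0.3, -2.8]
gripper_width: 0.0257
```

Run:
```python
from h import *
st();print(cur()[0]['joints'].round(0));arc2([(103,30),(105,30),(107,30),(109,30),(110,30)])
a=r.capture("scene"); b=r.capture("wrist")
i=cv2.resize(a["color"][115:190,200:290,::-1],(576,480),interpolation=2); o=np.zeros((480,800,3),np.uint8); o[:,:576]=i; o[:168,576:]=cv2.resize(b["color"][...,::-1],(224,168)); cv2.imwrite("pics/11.png",o)
```

```text
21.5 standframe mm [-18.7 -10.5 -51.5] F stand [-0.9 -0.4 -2.8] M [-1.45  3.46  0.04] tilt -61.8 0.0257
[-59.  27. -30. -82. -65.  54.]
[[0.021, -0.002, 0.008], [0.004, -0.066, 0.002]], [[0.033, -0.002, 0.009], [0.004, -0.11, 0.002]], [[0.046, -0.002, 0.01], [0.004, -0.155, 0.002]], [[0.058, -0.002, 0.013], [0.004, -0.199, 0.002]], [[0.064, -0.002, 0.014], [0.004, -0.221, 0.002]],
```

View pics/11.png

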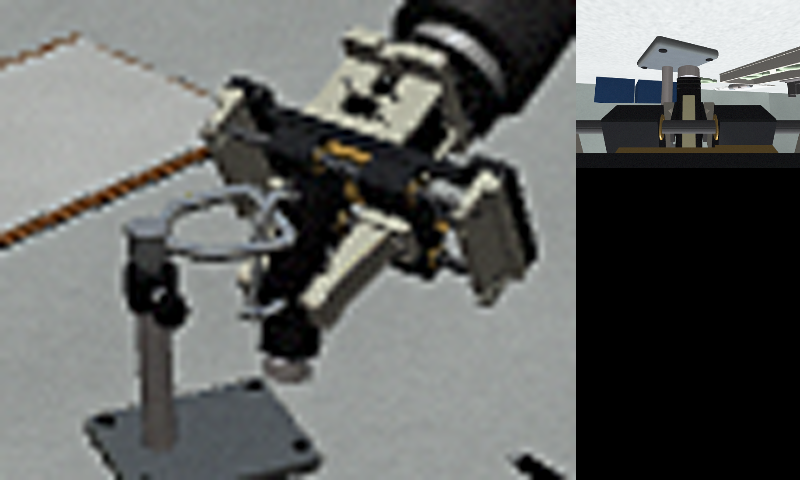

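```bash
python3 -c "
from h import *
arc2([(102,28),(104,25),(106,22),(109,20),(112,18)],.045,-.027)"
```

```text
[[0.018, 0.0, 0.007], [0.018, -0.044, -0.04]], [[0.031, 0.006, 0.008], [0.043, -0.088, -0.101]], [[0.044, 0.01, 0.01], [0.067, -0.133, -0.164]], [[0.062, 0.01, 0.014], [0.078, -0.199, -0.207]], [[0.081, 0.009, 0.018], [0.087, -0.265, -0.252]],
```

send_rows(plan=[[[0.018,0,0.007],[0.018,-0.044,-0.04]],[[0.031,0.006,0.008],[0.043,-0.088,-0.101]],[[0.044,0.01,0.01],[0.067,-0.133,-0.164]],[[0.062,0.01,0.014],[0.078,-0.199,-0.207]],[[0.081,0.009,0.018],[0.087,-0.265,-0.252]]])

```text
time_s: 22.1
tcp_pos: [0.476, -0.193, 0.0883]
eef_rot: [-0.2, 13.0, 11.0]
contact_force: [-0.1, 0.8, -2.4]
gripper_width: 0.0257
```

```bash
python3 -c "
from h import *
st();print(cur()[0]['joints'].round(0));s,p,R0=cur();go(p-[0,0,.001],R0)"
```

```text
22.1 standframe mm [ -9.2  -3.2 -54.7] F stand [-0.2  0.8 -2.4] M [-0.76  3.97  0.14] tilt -76.3 0.0257
[-68.  40. -39. -98. -75.  79.]
shift [0.002, 0.0, -0.006] turn [0.0, 0.0, 0.0] deg 0.0
```

send_rows(plan=[[[0.001,0,-0.005],[0,0,0]],[[0.003,0,-0.01],[0,0,0]],[[0.004,0,-0.015],[0,0,0]],[[0.005,0,-0.019],[0,0,0]],[[0.005,0,-0.019],[0,0,0]]])

```text
time_s: 22.6
tcp_pos: [0.4763, -0.193, 0.0863]
eef_rot: [-0.3, 13.0, 11.1]
contact_force: [-1.1, 1.0, 4.1]
gripper_width: 0.0258
```

send_rows(plan=[[[0,0,0],[0,0,0]],[[0,0,0],[0,0,0]],[[0,0,0],[0,0,0]],[[0,0,0],[0,0,0]],[[0,0,0],[0,0,0]]])

```text
time_s: 23.1
tcp_pos: [0.4764, -0.193, 0.0864]
eef_rot: [-0.3, 13.0, 11.0]
contact_force: [-0.4, 0.8, 2.6]
gripper_width: 0.0254
```

```bash
python3 -c "
from h import *
for i in range(3): st();r.capture('wrist')"
```

```text
23.1 standframe mm [ -8.8  -3.1 -56.6] F stand [-0.5  0.8  2.6] M [-0.49  2.47  0.11] tilt -76.4 0.0254
23.15 standframe mm [ -8.8  -3.1 -56.7] F stand [-0.4  0.4  1.4] M [-0.42  2.43  0.14] tilt -76.4 0.0259
23.2 standframe mm [ -8.8  -3.1 -56.7] F stand [1.4 1.  1.9] M [-0.47  2.36  0.12] tilt -76.4 0.0256
```

send_rows(plan=[[[0,0,0.003],[0,0,0]],[[0,0,0.003],[0,0,0]],[[0,0,0.003],[0,0,0]],[[0,0,0.003],[0,0,0]],[[0,0,0.003],[0,0,0]]], force=3)

```text
time_s: 23.75
tcp_pos: [0.4764, -0.193, 0.0866]
eef_rot: [-0.3, 13.0, 11.0]
contact_force: [-0.6, 0.5, -0.1]
gripper_width: 0.0264
```

send_rows(plan=[[[0,0,0],[0,0,0]],[[0,0,0],[0,0,0]],[[0,0,0],[0,0,0]],[[0,0,0],[0,0,0]],[[0,0,0],[0,0,0]]], jaw=1)

```text
time_s: 24.25
tcp_pos: [0.4764, -0.1931, 0.0866]
eef_rot: [-0.3, 13.0, 11.0]
contact_force: [-0.5, -0.3, 0.8]
gripper_width: 0.0602
```

send_rows(plan=[[[0,0,0],[0,0,0]],[[0,0,0],[0,0,0]],[[0,0,0],[0,0,0]],[[0,0,0],[0,0,0]],[[0,0,0],[0,0,0]]])

```text
time_s: 24.75
tcp_pos: [0.4764, -0.1931, 0.0866]
eef_rot: [-0.3, 13.0, 11.0]
contact_force: [0.2, -0.2, -0.3]
gripper_width: 0.0874
```

Run:
```python
from h import *
st();a=r.capture("scene"); b=r.capture("wrist")
i=cv2.resize(a["color"][115:190,200:290,::-1],(576,480),interpolation=2); o=np.zeros((480,800,3),np.uint8); o[:,:576]=i; o[:168,576:]=cv2.resize(b["color"][...,::-1],(224,168)); cv2.imwrite("pics/12.png",o)
import sys; sys.path.insert(0,'.')
from ik import FK,ik
s,p,R0=cur(); q=np.array(s["joints"])
for d in(.05,.1,.14):
    qn,er=ik(p-R0.apply([d,0,0]),R0,q); print(d,qn.round(0),er.round(4)); q=qn
```

```text
24.75 standframe mm [ -8.8  -3.2 -56.4] F stand [ 0.2 -0.2 -0.3] M [-0.64  3.23 -0.03] tilt -76.4 0.0874
0.05 [-72.  37. -42. -94. -76.  79.] 0.0
0.1 [-78.  35. -42. -88. -77.  77.] 0.0
0.14 [-83.  33. -42. -83. -78.  75.] 0.0
```

send_rows(plan=[[[-0.05,0,0],[0,0,0]],[[-0.15,0,0],[0,0,0]],[[-0.3,0,0],[0,0,0]],[[-0.5,0,0],[0,0,0]],[[-0.7,0,0],[0,0,0]]])

```text
time_s: 25.35
tcp_pos: [0.3745, -0.2124, 0.1104]
eef_rot: [-0.2, 13.0, 11.1]
contact_force: [-0.7, -0.9, -0.5]
gripper_width: 0.0878
```

send_rows(plan=[[[0,0,0],[0,0,0]],[[0,0,0],[0,0,0]],[[0,0,0],[0,0,0]],[[0,0,0],[0,0,0]],[[0,0,0],[0,0,0]]])

```text
time_s: 25.85
tcp_pos: [0.3749, -0.212, 0.1102]
eef_rot: [-0.2, 13.0, 11.2]
contact_force: [-0.4, 0.8, -0.1]
gripper_width: 0.0874
```

Run:
```python
from h import *
st();A=[]
for k in range(4):
    a=r.capture("scene"); f=r.trace(a,"lamp_center"); A.append(a)
    if f: P=pts(a,f[0]["mask"]); print(f[0]["score"],f[0]["uv"],P.min(0).round(3),P.max(0).round(3),np.median(P,0).round(3))
d=np.abs(A[-1]["color"].astype(int)-A[0]["color"]).max(2)[100:200,190:290]; print("diff",(d>40).sum())
b=r.capture("top")
i=cv2.resize(A[-1]["color"][115:190,200:290,::-1],(576,480),interpolation=2); o=np.zeros((480,800,3),np.uint8); o[:,:576]=i; o[:168,576:]=cv2.resize(b["color"][...,::-1],(224,168)); cv2.imwrite("pics/13.png",o)
```

```text
25.85 standframe mm [-107.3  -34.1  -32.8] F stand [-0.5  0.8 -0.1] M [-0.67  3.23  0.  ] tilt -76.3 0.0874
0.66 [247.6, 214.3] [ 0.53  -0.042  0.002] [0.601 0.03  0.017] [0.569 0.005 0.012]
0.74 [185.3, 154.4] [ 0.574 -0.519  0.003] [ 0.633 -0.385  0.079] [ 0.608 -0.398  0.048]
0.68 [242.7, 157.8] [ 0.323 -0.427 -0.001] [ 0.523 -0.157  0.152] [ 0.488 -0.181  0.095]
0.59 [242.2, 158.2] [ 0.427 -0.345 -0.001] [ 0.524 -0.165  0.151] [ 0.488 -0.181  0.092]
diff 71
```

View pics/13.png

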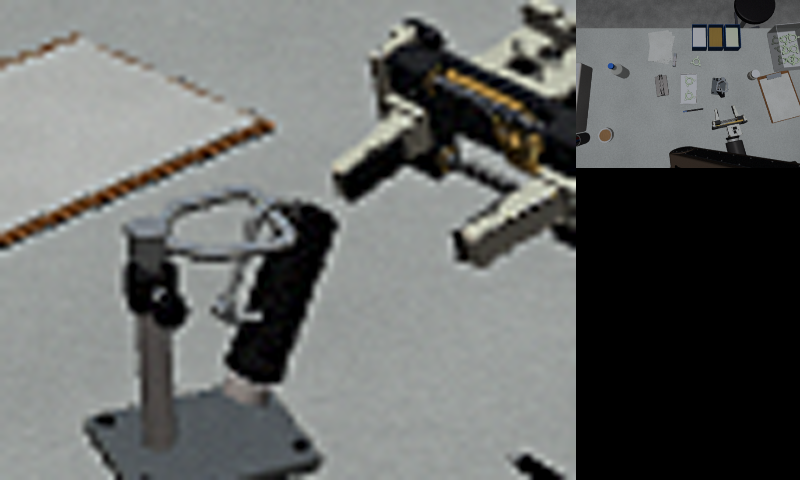

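send_rows(plan=[[[0,0,0],[0,0,0]],[[0,0,0],[0,0,0]],[[0,0,0],[0,0,0]],[[0,0,0],[0,0,0]],[[0,0,0],[0,0,0]]])

```text
time_s: 26.8
tcp_pos: [0.3746, -0.2124, 0.1104]
eef_rot: [-0.2, 13.0, 11.1]
contact_force: [-0.2, -0.3, -0.2]
gripper_width: 0.0877
```

send_rows(plan=[[[0,0,0],[0,0,0]],[[0,0,0],[0,0,0]],[[0,0,0],[0,0,0]],[[0,0,0],[0,0,0]],[[0,0,0],[0,0,0]]])

```text
time_s: 27.3
tcp_pos: [0.3746, -0.2124, 0.1104]
eef_rot: [-0.2, 13.0, 11.1]
contact_force: [0.2, -0.6, -0.1]
gripper_width: 0.0873
```

send_rows(plan=[[[0,0,0],[0,0,0]],[[0,0,0],[0,0,0]],[[0,0,0],[0,0,0]],[[0,0,0],[0,0,0]],[[0,0,0],[0,0,0]]])

```text
time_s: 27.8
tcp_pos: [0.3746, -0.2124, 0.1104]
eef_rot: [-0.2, 13.0, 11.1]
contact_force: [-0.6, 0.2, 0.6]
gripper_width: 0.0875
```

send_rows(plan=[[[0,0,0],[0,0,0]],[[0,0,0],[0,0,0]],[[0,0,0],[0,0,0]],[[0,0,0],[0,0,0]],[[0,0,0],[0,0,0]]])

```text
time_s: 28.3
tcp_pos: [0.3746, -0.2124, 0.1104]
eef_rot: [-0.2, 13.0, 11.1]
contact_force: [0.9, -0.3, -0.1]
gripper_width: 0.0878
```

send_rows(plan=[[[0,0,0],[0,0,0]],[[0,0,0],[0,0,0]],[[0,0,0],[0,0,0]],[[0,0,0],[0,0,0]],[[0,0,0],[0,0,0]]])

```text
time_s: 28.8
tcp_pos: [0.3745, -0.2124, 0.1104]
eef_rot: [-0.2, 13.0, 11.1]
contact_force: [-0.3, -0.5, -0.4]
gripper_width: 0.0875
```

send_rows(plan=[[[0,0,0],[0,0,0]],[[0,0,0],[0,0,0]],[[0,0,0],[0,0,0]],[[0,0,0],[0,0,0]],[[0,0,0],[0,0,0]]])

```text
time_s: 29.3
tcp_pos: [0.3746, -0.2124, 0.1104]
eef_rot: [-0.2, 13.0, 11.1]
contact_force: [0.3, -0.7, 0.1]
gripper_width: 0.0878
```

```bash
cat > still.py <<'E'
from h import *
A=[]
for k in range(9):
    a=r.capture("scene"); c=a["color"]
    m=np.zeros((384,512),bool); m[138:176,226:262]=1; m&=c.max(2)<45; v,u=np.nonzero(m); A.append((u.mean(),v.mean(),m.sum()))
print(r.get_state()["time_s"],np.round(A,2).tolist())
for t in("ring0","pen","gauge"):
    f=r.find_in(a,t); print(t,f[:1])
E
python3 still.py
```

```text
29.75 [[243.88, 157.77, 303.0], [243.95, 157.94, 303.0], [243.87, 157.78, 303.0], [243.84, 157.88, 303.0], [243.83, 157.85, 299.0], [243.87, 158.01, 298.0], [243.8, 157.82, 302.0], [243.86, 157.92, 298.0], [243.82, 157.9, 299.0]]
ring0 [{'uv': [277.5, 205.2], 'score': 0.73}]
pen [{'uv': [292.3, 194.1], 'score': 0.63}]
gauge [{'uv': [223.5, 254.7], 'score': 0.83}]
```

```bash
python3 -c "
from h import *
print(r.close_job())"
```

```text
the job is handed in; nothing more can be done
None
```

The lamp is out of its dock and hangs from the front bar of the stand's loop, head down, with the gripper open and about 10 cm clear. I handed the job in at about 30 s. One force spike on the way may still count against it.

- **Snap-in:** the gate force rose smoothly to about 10 N. It then dropped to zero as the bar passed the nose, which fits the gate springing shut behind it. I did not see the gate closed directly. The hook stayed on the bar through the turning and after release.
- **Force spike:** while I turned the lamp head-down, joint 3 reached its limit near a wrist singularity. The wrist force read about 111 N in one sample, against the 120 N limit. The next reading was about 25 N, and I cannot tell whether the peak between samples went higher, or whether the stand or gate took more than its limit then. After backing off, the force was back to the lamp's weight and the hook looked intact. I finished the turn on a different arm path, with only the lamp's weight on the wrist until I set it on the bar.
- **Last checks:**
  - Over nine frames in 0.45 s the lamp stayed still to about 0.1 pixel, leaning a little as it hangs free.
  - The gripper felt no contact force.
  - The gauge was still where it started. Ring0 and the pen were found about where they first showed. The other things were not re-measured.
  - The lamp detector gave wrong matches in two of its four final frames, so I relied on the picture and the dark-pixel centroid instead.

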